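Load the counter steamer and set its steam valve

TASK

Shut the steam valve completely first. Then put every chunk of corn from the counter into the steamer pan and pour all the carrot chunks out of the red cup into it too; only when the pan is loaded, turn the valve lever to half open, at the yellow mark. At the end the empty cup stands upright in the middle of the green mat, and the spice jars and the ramekin are where they were, still standing.

Things in the scene. Friction and masses are not known exactly. Their poses are not given: they have to be found in the camera images.
- steamer: low aluminium steamer fixed to the table, 188 (x) x 228 (y) x 78 mm high, with an open pan well. Origin: centre of its underside; at yaw 0 x points away from the robot, y to its left, z up. A copper pipe (22 mm thick, centreline 45 mm up) leaves its -y side, passes the brass valve 190 mm from the middle and goes into the table at 314 mm
- pan_floor (a point): centre of the pan's inner floor, 16 mm above the table. The well measures 160 mm along its x and 200 mm along its y, and is 62 mm deep (rim 78 mm above the table), walls 14 mm thick. Same axes as the steamer
- valve (a joint): steam valve lever angle in rad: 0 = shut (lever points to the steamer's -x, red mark), 0.785 = half open (yellow mark), 1.571 = fully open (lever points to -y, along the pipe, green mark). Grows anticlockwise seen from above, about a vertical axis; stays where it is left; takes about 2 N at the grip
- valve_axis (a point): point on the vertical axis of the valve, at mid-height of its lever, 93 mm above the table. The marks lie on a white disc of 52 mm radius below the lever, its top 66 mm above the table
- valve_grip (a point): point on the lever's blue grip, 75 mm from the axis. The grip is a blade 12 mm wide, 24 mm tall (81 to 105 mm above the table) and 58 mm long (41 to 99 mm from the axis); its length runs along the line from the axis, its x axis points to the axis, z up
- cup: red plastic measuring cup, open, round, no handle: 64 mm across the rim, slightly narrower at the foot, 80 mm high, wall 3 mm, 150 g. Origin: centre of its underside, z up to its mouth. At the start it stands on the table and holds the carrot chunks
- mat: round green drying mat fixed to the table, 110 mm across, 4 mm thick. Origin: centre of its underside
- spice_a: brown spice jar with black cap, 46 mm across, 100 mm high, a bystander. Origin: centre of its underside
- spice_b: amber spice jar with black cap, 46 mm across, 100 mm high, a bystander. Origin: centre of its underside
- ramekin: white ramekin, 80 mm across, 40 mm high, a bystander. Origin: centre of its underside
- corn0: yellow chunk of corn cob, a cylinder 44 mm across and 55 mm long, 80 g, standing on end on the table at the start. Origin: its centre, z along the cob. May be absent
- corn1: yellow chunk of corn cob, a cylinder 44 mm across and 55 mm long, 80 g, standing on end on the table at the start. Origin: its centre, z along the cob. May be absent
- corn2: yellow chunk of corn cob, a cylinder 44 mm across and 55 mm long, 80 g, standing on end on the table at the start. Origin: its centre, z along the cob. May be absent
- corn3: yellow chunk of corn cob, a cylinder 44 mm across and 55 mm long, 80 g, standing on end on the table at the start. Origin: its centre, z along the cob. May be absent
- carrot0: orange carrot chunk, a cylinder 18 mm across and 18 mm long, in the cup at the start. Origin: its centre.
- carrot1: orange carrot chunk, a cylinder 18 mm across and 18 mm long, in the cup at the start. Origin: its centre.
- carrot2: orange carrot chunk, a cylinder 18 mm across and 18 mm long, in the cup at the start. Origin: its centre.
- carrot3: orange carrot chunk, a cylinder 18 mm across and 18 mm long, in the cup at the start. Origin: its centre. May be absent
- carrot4: orange carrot chunk, a cylinder 18 mm across and 18 mm long, in the cup at the start. Origin: its centre. May be absent
- carrot5: orange carrot chunk, a cylinder 18 mm across and 18 mm long, in the cup at the start. Origin: its centre. May be absent
Things that resemble listed ones, but are neither listed nor needed, are in the scene too. What is shaped like the corn3 but purple or turquoise is not meant.

How it is judged:
By the outcome, as a careful person would: the job done as asked, in the order asked, and still so for the second after the job is handed in, with the robot touching nothing.
Of corn0, corn1, corn2, corn3 only 2 to 4 are there at a start; the rules pass over those that are not, and their reading is None.
Of carrot3, carrot4, carrot5 only 1 to 3 are there at a start; the rules pass over those that are not, and their reading is None.
At some moment in a run one of corn0, corn1, corn2, corn3 may be knocked a few centimetres aside while the robot is not near it.
It also fails if it takes over 210 s, if anything falls off the work surface, if the arm or the gripper's body presses on something with over 40 N, if the wrist force passes 120 N, or if a joint passes its speed limit or range.

ROBOT

A 6-joint arm with a two-finger parallel gripper is mounted at the origin on the work surface. World frame = base frame: x ahead of the robot, y to its left, z up, the work surface at z = 0. Lengths are in mm, angles in rad, forces in N, time in s.
With the tool pointing down it reaches from about 275 to 850 mm from the base axis. Payload 19 kg.
Tool frame: the origin (TCP) lies where the fingers leave the gripper's body, on its centre line; the fingertips stand 73 mm ahead of it and the grasp point (between the pads) lies 54 mm ahead of it; z points along the fingers, y is the line along which they close (so a half turn about z gives the same grasp; the last joint's range is limited). The gripper opens to 85 mm and grips with 20 to 120 N. Pads are 22 mm wide; open, the fingers measure 114 mm over their backs; the gripper's body (76 mm by 85 mm) begins 54 mm behind the grasp point. The pads swing forward as they close: fully open they stand 13 mm farther back than shut.
Start: joints at [1.161, 0.15, 1.437, -0, 1.554, -0.134], TCP at [156.59, 553.244, 303.867] pointing down, gripper open.
Joint ranges: [-2.8, 2.8], [-0.68, 2.1], [0.12, 2.68], [-1.39, 4.53], [0.16, 2.79], [-2.81, 2.81]. Speed limits (rad/s): [1.89, 1.89, 2.22, 3.01, 3.01, 3.01].

INTERFACE

Orientations are given as a rotation vector (axis times angle).
In Python, from plant import manip gives the robot as it stands.
- The arm moves only by the tool servo_tool, never from a script. Its argument "deltas" is a list of rows, each an object of numbers: "dx", "dy", "dz": the shift along the world's x, y, z scaled (see below); "ax", "ay", "az": the turn, a rotation vector about the world's x, y, z scaled (see below). A call has exactly 8 rows; each row shifts and turns the commanded pose from where the row before left it; what a row does not reach is not made up. The controller multiplies each number of a shift by 500 mm and each number of a turn by 120 degrees. A row lasts 1/10 s, in which the tool goes at most 50 mm and 8.59 degrees, less where a joint would pass 70% of its speed; a pose out of reach is approached as far as the arm can. A call with a number of a shift or a turn outside -1 to 1 is refused whole. A call with a gripper value outside its range is refused whole. "claw" is the opening, from 0 (shut) to 1 (fully open), set as the call begins (left out, the last holds). The fingers move at their own pace and stop on an object; "grip_force" is the grip in N (left out, the last holds). Time passes only in rows, so rows that do not move let the fingers close, or fill a call up. It gives the time, the measured TCP pose, the force, the opening and the grip force at its end, in the units of the state.
- manip.sense(): the state, without advancing time (a new reading comes with each control period).
- manip.read_camera(name): name is "scene" or "side" or "wrist"; returns the picture (420x560x3 uint8, red, green, blue); there is no depth.
- manip.camera_params(name): a dict with "intrinsics" (3x3 intrinsics, pixels), "view" (4x4, takes a point from world to camera coordinates); the wrist camera has in their place "T_tool_cam" (4x4, takes a point from camera to tool coordinates, whose origin is the TCP and whose axes are the flange's). Camera axes: x right, y up, looking along -z (the intrinsics and any distortion apply to the point x, -y, -z); pixel columns grow to the right and rows downward; lengths in mm; the calibration is good to about 2 mm. A picture is of the moment at which its call begins: read the wrist's pose just before it. camera_params takes no time and is no camera call.
- manip.finish_job(): hands the job in; it is judged then, once.
The state is a dict: "time": time; "qpos": joint angles; "joint_velocities": joint speeds; "joint_efforts": joint torques, N m; "position": TCP position; "orientation": TCP orientation; "force": force on the tool from outside, world axes, zero at the start; "moment": the same for the moment, N m; "opening": finger opening in mm; "grasp_force": force on a finger pad.
Only numpy, scipy, OpenCV 4.12 (cv2) and the standard library are available. Lean on these libraries where they do the work, as an engineer would, in place of code of your own. Each camera call takes 0.05 s, during which the arm holds its last target. There are 200 camera calls.

## Working session

There is one attempt and no reset: what is moved stays moved. The work goes in short steps, Python scripts to look and compute and a tool call to move; the robot and the scene stay as the last step left them, time stands still between calls to the robot, and variables do not carry over. Pictures are saved under pics/ and viewed, at most 14 in all, crops included, and the job is handed in when it is done.

Besides the shell and the picture viewer there is one more tool, called after "Call:" as name([rows], argument=value, ...), one row to a line, values as JSON. servo_tool: Moves the arm, as the interface text tells. Its arguments: {"type":"object","properties":{"deltas":{"type":"array"},"claw":{"type":"number"},"grip_force":{"type":"number"}},"required":["deltas"]}

```bash
mkdir -p pics
cat > h.py <<'E'
import numpy as np, cv2
from plant import manip
def snap(n,f):
    s=manip.sense(); im=manip.read_camera(n); cv2.imwrite(f'pics/{f}.png',im[:,:,::-1]); return s,im
E
python3 - <<'E'
from h import *
for n in ('scene','side','wrist'):
    s,im=snap(n,n+'0'); p=manip.camera_params(n); print(n,{k:np.round(v,3).tolist() if not isinstance(v,str) else v for k,v in p.items()})
print(s)
a=cv2.imread('pics/scene0.png');
E
```

```text
scene {'intrinsics': [[399.459, 0.0, 280.824], [0.0, 399.459, 210.471], [0.0, 0.0, 1.0]], 'view': [[0.532, 0.846, -0.013, -227.923], [-0.598, 0.387, 0.702, 237.532], [0.6, -0.366, 0.712, -1481.009], [0.0, 0.0, 0.0, 1.0]]}
side {'intrinsics': [[471.461, 0.0, 285.463], [0.0, 471.461, 213.023], [0.0, 0.0, 1.0]], 'view': [[0.99, -0.143, 0.005, -515.567], [0.105, 0.748, 0.655, -83.865], [-0.098, -0.648, 0.755, -1271.57], [0.0, 0.0, 0.0, 1.0]]}
wrist {'intrinsics': [[363.578, 0.0, 281.666], [0.0, 363.578, 208.936], [0.0, 0.0, 1.0]], 'T_tool_cam': [[-0.0, 0.965, 0.264, 67.611], [1.0, 0.0, -0.0, -0.71], [-0.0, 0.264, -0.965, -69.931], [0.0, 0.0, 0.0, 1.0]]}
{'time': 0.1, 'qpos': array([ 1.16098145e+00,  1.50930177e-01,  1.43791794e+00, -4.01660518e-05,
        1.55380039e+00, -1.34000193e-01]), 'joint_velocities': array([ 0.0011582 ,  0.00079329, -0.0033692 , -0.00087328,  0.00078102,
       -0.00151481]), 'joint_efforts': array([ 4.87591984e-03, -7.14374471e+01, -5.71794963e+01, -2.03689756e-04,
        6.93245471e-03, -3.10518510e-05]), 'position': array([156.56600706, 553.13651756, 303.36351224]), 'orientation': array([-4.31841895e-01, -3.11152306e+00,  1.61440899e-03]), 'force': array([ 0.04336009, -0.08302446,  0.48047654]), 'moment': array([-0.04291179, -0.00206779,  0.02273715]), 'grasp_force': 0.0, 'opening': 85.17843046152532}
```

View pics/scene0.png

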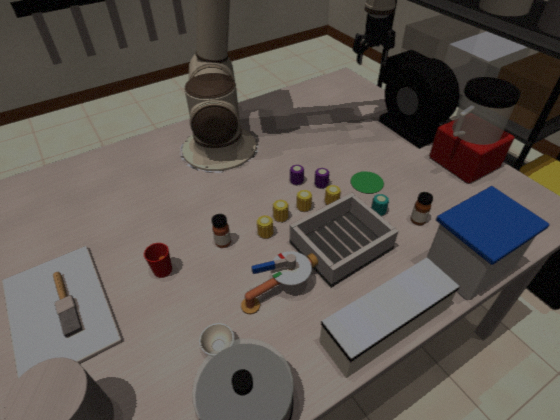

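View pics/side0.png

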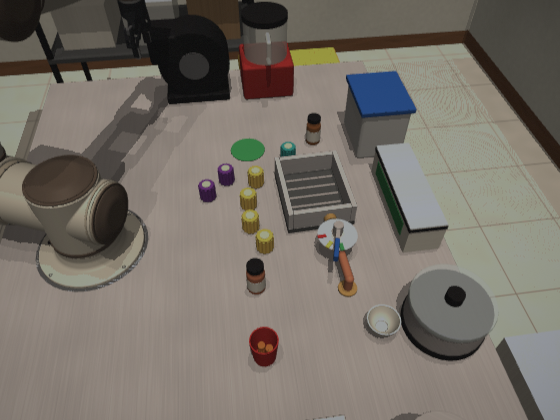

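The scene picture shows four yellow corn at about (265,226), (281,210), (304,200) and (333,194). The purple ones at (297,174) and (322,177) and the turquoise one at (380,203) are decoys. The cup is at (160,260), the mat at (367,182), the valve at (292,270) and the pan at (342,238). I'll enlarge both views to confirm.

Run:
```python
import cv2
a=cv2.imread('pics/scene0.png')[160:340,200:440]; cv2.imwrite('pics/sc1.png',cv2.resize(a,None,fx=3.3,fy=3.3,interpolation=cv2.INTER_CUBIC))
a=cv2.imread('pics/side0.png')[130:370,190:410]; cv2.imwrite('pics/si1.png',cv2.resize(a,None,fx=2.5,fy=2.5,interpolation=cv2.INTER_CUBIC))
```

```text
(no output)
```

View pics/sc1.png

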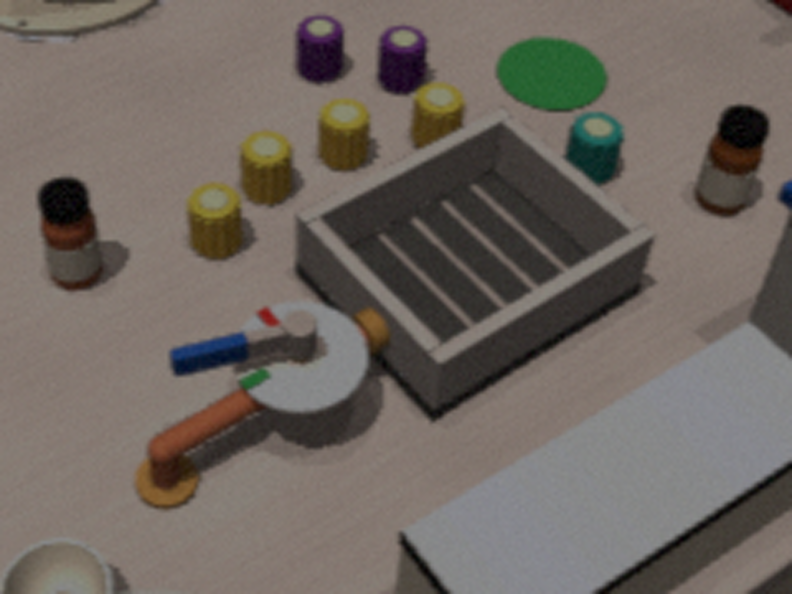

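View pics/si1.png

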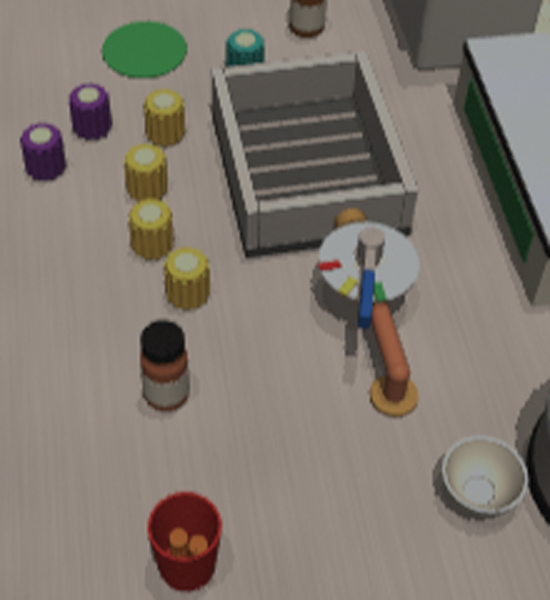

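```bash
cat >> h.py <<'E'
def pix2w(n,u,v,z,s=None):
    p=manip.camera_params(n); K=p['intrinsics']
    if n=='wrist':
        from scipy.spatial.transform import Rotation as R
        T=np.eye(4); T[:3,:3]=R.from_rotvec(s['orientation']).as_matrix(); T[:3,3]=s['position']
        C=T@p['T_tool_cam']
    else: C=np.linalg.inv(p['view'])
    d=np.linalg.solve(K,[u,v,1]); d=C[:3,:3]@np.array([d[0],-d[1],-d[2]]); o=C[:3,3]
    return (o+d*(z-o[2])/d[2])[:2]
E
python3 - <<'E'
from h import *
L=dict(corn0=(55,(214,198),(187,264)),corn1=(55,(266,148),(150,214)),corn2=(55,(344,116),(146,158)),corn3=(55,(438,98),(164,103)),
panL=(78,(302,220),(248,216)),panT=(78,(505,115),(213,70)),panR=(78,(650,235),(362,57)),panB=(78,(437,357),(412,188)),
mat=(4,(552,74),(145,49)),disc=(66,(308,357),(369,262)),knob=(105,(299,322),(371,238)),gripin=(105,(246,340),(369,272)),gripend=(105,(173,352),(366,305)),
red=(66,(267,317),(330,266)),green=(66,(256,379),(379,292)),jarA=(100,(64,195),(163,338)),jarB=(100,(744,122),None),ram=(40,None,(484,475)),cup=(80,((158-200)*3.3,(254-160)*3.3),(185,527)),purA=(55,(320,26),(40,134)),purB=(55,(403,38),(90,94)),turq=(55,(597,127),(245,40)),pipeend=(0,(167,482),(395,397)))
for k,(z,a,b) in L.items():
    r=[]
    if a: r.append(np.round(pix2w('scene',a[0]/3.3+200,a[1]/3.3+160,z)))
    if b: r.append(np.round(pix2w('side',b[0]/2.5+190,b[1]/2.5+130,z)))
    print(k,*r)
E
```

```text
corn0 [460. -73.] [455. -78.]
corn1 [433.  -3.] [424.  -5.]
corn2 [436.  80.] [427.  79.]
corn3 [463. 167.] [456. 164.]
panL [540. -35.] [524. -41.]
panT [533. 186.] [517. 187.]
panR [708. 194.] [695. 186.]
panB [711. -26.] [704. -27.]
mat [455. 322.] [445. 319.]
disc [ 652. -102.] [ 640. -110.]
knob [ 645. -106.] [ 639. -110.]
gripin [ 638. -148.] [ 627. -152.]
gripend [ 619. -199.] [ 616. -191.]
red [ 602. -108.] [ 599. -110.]
green [ 648. -147.] [ 642. -149.]
jarA [ 428. -195.] [ 420. -198.]
jarB [668. 335.]
ram [ 698. -349.]
cup [ 435. -376.] [ 419. -381.]
purA [316. 133.] [311. 133.]
purB [376. 191.] [371. 191.]
turq [573. 264.] [566. 261.]
pipeend [ 651. -230.] [ 646. -233.]
```

View pics/wrist0.png

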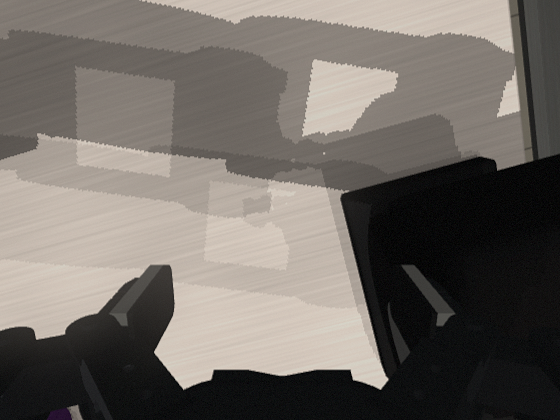

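Each tabletop point comes out 5–15 mm different between the two fixed cameras, mostly in x, so I'll measure with the wrist camera closer in. There are four yellow corn. The lever is about 72° open. Next I move to a survey pose over the valve, corn and pan.

Call:
servo_tool([
  {"dx":0.0466,"dy":-0.0692,"dz":0.0146,"az":-0.047},
  {"dx":0.0466,"dy":-0.0692,"dz":0.0146,"az":-0.047},
  {"dx":0.0466,"dy":-0.0692,"dz":0.0146,"az":-0.047},
  {"dx":0.0466,"dy":-0.0692,"dz":0.0146,"az":-0.047},
  {"dx":0.0466,"dy":-0.0692,"dz":0.0146,"az":-0.047},
  {"dx":0.0466,"dy":-0.0692,"dz":0.0146,"az":-0.047},
  {"dx":0.0466,"dy":-0.0692,"dz":0.0146,"az":-0.047},
  {"dx":0.0466,"dy":-0.0692,"dz":0.0146,"az":-0.047},
], claw=1)

```text
invalid input at $.deltas[0]: expected keys dx, dy, dz, ax, ay, az
```

Call:
servo_tool([
  {"dx":0.0466,"dy":-0.0692,"dz":0.0146,"az":-0.047},
  {"dx":0.0466,"dy":-0.0692,"dz":0.0146,"az":-0.047},
  {"dx":0.0466,"dy":-0.0692,"dz":0.0146,"az":-0.047},
  {"dx":0.0466,"dy":-0.0692,"dz":0.0146,"az":-0.047},
  {"dx":0.0466,"dy":-0.0692,"dz":0.0146,"az":-0.047},
  {"dx":0.0466,"dy":-0.0692,"dz":0.0146,"az":-0.047},
  {"dx":0.0466,"dy":-0.0692,"dz":0.0146,"az":-0.047},
  {"dx":0.0466,"dy":-0.0692,"dz":0.0146,"az":-0.047},
])

```text
invalid input at $.deltas[0]: expected keys dx, dy, dz, ax, ay, az
```

Call:
servo_tool([
  {},
  {},
  {},
  {},
  {},
  {},
  {},
  {},
])

```text
invalid input at $.deltas[0]: expected keys dx, dy, dz, ax, ay, az
```

Run:
```python
from h import *
s,im=snap('wrist','w1'); print({k:np.round(s[k],3).tolist() for k in('time','position','orientation','force','qpos')})
np.save('w1.npy',np.r_[s['position'],s['orientation']])
cv2.imwrite('pics/w1b.png',cv2.resize(im[:,:,::-1],(784,588),interpolation=cv2.INTER_CUBIC))
```

```text
{'time': 0.15, 'position': [156.557, 553.154, 303.431], 'orientation': [-0.432, -3.112, 0.001], 'force': [-0.878, 0.354, -0.249], 'qpos': [1.161, 0.151, 1.438, 0.0, 1.554, -0.134]}
```

View pics/w1b.png

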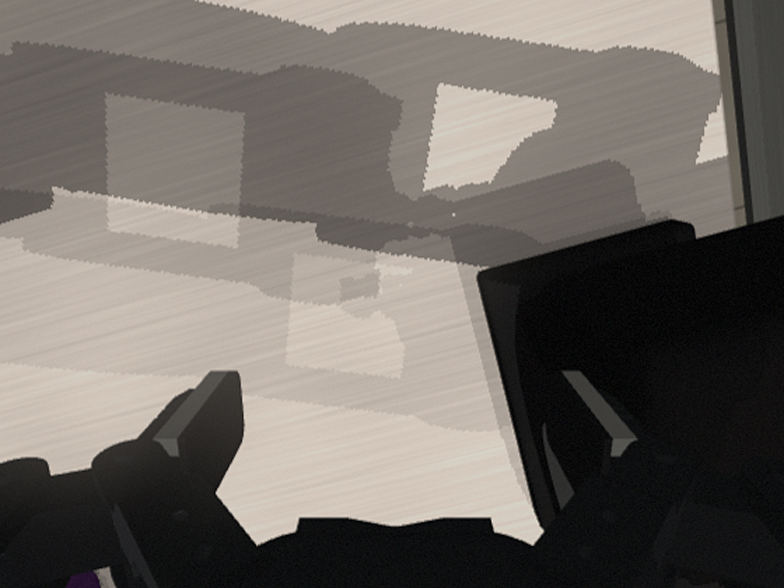

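Each row needs all six keys, so no move ran and this view is unchanged. Repeating with full rows.

Call:
servo_tool([
  {"dx":0.0466,"dy":-0.0692,"dz":0.0146,"ax":0,"ay":0,"az":-0.047},
  {"dx":0.0466,"dy":-0.0692,"dz":0.0146,"ax":0,"ay":0,"az":-0.047},
  {"dx":0.0466,"dy":-0.0692,"dz":0.0146,"ax":0,"ay":0,"az":-0.047},
  {"dx":0.0466,"dy":-0.0692,"dz":0.0146,"ax":0,"ay":0,"az":-0.047},
  {"dx":0.0466,"dy":-0.0692,"dz":0.0146,"ax":0,"ay":0,"az":-0.047},
  {"dx":0.0466,"dy":-0.0692,"dz":0.0146,"ax":0,"ay":0,"az":-0.047},
  {"dx":0.0466,"dy":-0.0692,"dz":0.0146,"ax":0,"ay":0,"az":-0.047},
  {"dx":0.0466,"dy":-0.0692,"dz":0.0146,"ax":0,"ay":0,"az":-0.047},
], claw=1)

```text
time: 1.0
position: [343.5, 274.9, 362.6]
orientation: [1.598, 2.705, 0.0]
force: [1.2, 0.5, -0.3]
opening: 85.6
grasp_force: 0.0
```

Call:
servo_tool([
  {"dx":0.0466,"dy":-0.0692,"dz":0.0146,"ax":0,"ay":0,"az":-0.047},
  {"dx":0.0466,"dy":-0.0692,"dz":0.0146,"ax":0,"ay":0,"az":-0.047},
  {"dx":0.0466,"dy":-0.0692,"dz":0.0146,"ax":0,"ay":0,"az":-0.047},
  {"dx":0.0466,"dy":-0.0692,"dz":0.0146,"ax":0,"ay":0,"az":-0.047},
  {"dx":0.0466,"dy":-0.0692,"dz":0.0146,"ax":0,"ay":0,"az":-0.047},
  {"dx":0.0466,"dy":-0.0692,"dz":0.0146,"ax":0,"ay":0,"az":-0.047},
  {"dx":0.0466,"dy":-0.0692,"dz":0.0146,"ax":0,"ay":0,"az":-0.047},
  {"dx":0,"dy":0,"dz":0,"ax":0,"ay":0,"az":0},
])

```text
time: 1.8
position: [508.1, 30.7, 413.1]
orientation: [2.421, 2.002, -0.001]
force: [-0.1, 0.7, -0.2]
opening: 85.0
grasp_force: 0.0
```

Run:
```python
from h import *
s,im=snap('wrist','w2'); print({k:np.round(s[k],3).tolist() for k in('time','position','orientation','force','qpos')})
np.save('w2.npy',np.r_[s['position'],s['orientation']])
cv2.imwrite('pics/w2b.png',cv2.resize(im[:,:,::-1],(784,588),interpolation=cv2.INTER_CUBIC))
```

```text
{'time': 1.8, 'position': [508.059, 30.722, 413.113], 'orientation': [2.421, 2.002, -0.001], 'force': [-0.146, 0.691, -0.157], 'qpos': [-0.091, -0.001, 1.383, -0.001, 1.761, 0.098]}
```

View image.

View pics/w2b.png

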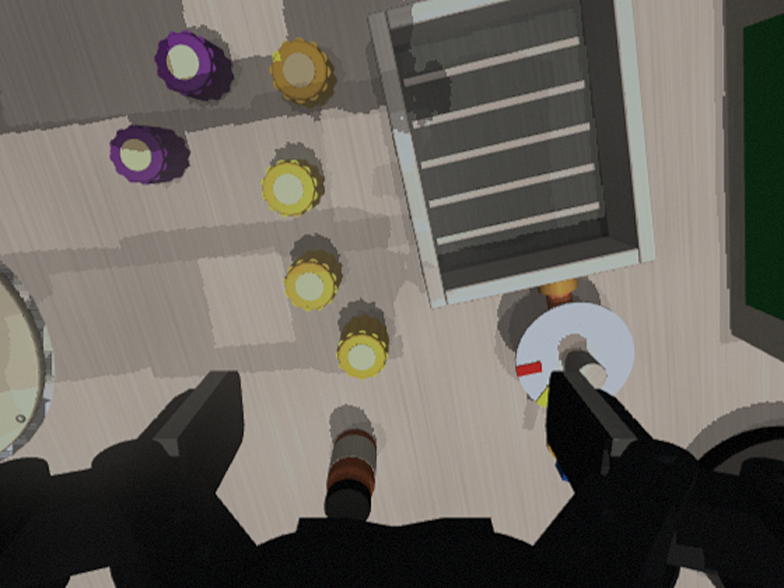

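Wrist view (784×588): corn tops are at (300,68), (289,188), (309,286) and (361,356). The valve disc is centred at (575,353) with the red mark at (529,369), and the pan corners are at (432,307), (654,260) and (370,15).

Run:
```python
from h import *
w=np.load('w2.npy'); s=dict(position=w[:3],orientation=w[3:])
for k,z,u,v in [('corn3',55,300,68),('corn2',55,289,188),('corn1',55,309,286),('corn0',55,361,356),('disc',66,575,353),('discL',66,516,353),('discR',66,635,353),('red',66,529,369),('yel',66,545,397),('panBL',78,432,307),('panBR',78,654,260),('panTL',78,370,15),('hub',111,593,371)]:
    print(k,np.round(pix2w('wrist',(u+.5)/1.4-.5,(v+.5)/1.4-.5,z,s)))
```

```text
corn3 [459. 172.]
corn2 [428.  85.]
corn1 [425.   0.]
corn0 [456. -72.]
disc [ 643. -100.]
discL [592. -91.]
discR [ 695. -110.]
red [ 602. -108.]
yel [ 612. -138.]
panBL [527. -31.]
panBR [710. -26.]
panTL [520. 193.]
hub [642. -97.]
```

Call:
servo_tool([
  {"dx":0.0326,"dy":-0.0587,"dz":-0.06,"ax":0,"ay":0,"az":-0.007},
  {"dx":0.0326,"dy":-0.0587,"dz":-0.06,"ax":0,"ay":0,"az":-0.007},
  {"dx":0.0326,"dy":-0.0587,"dz":-0.06,"ax":0,"ay":0,"az":-0.007},
  {"dx":0.0326,"dy":-0.0587,"dz":-0.06,"ax":0,"ay":0,"az":-0.007},
  {"dx":0.0326,"dy":-0.0587,"dz":-0.06,"ax":0,"ay":0,"az":-0.007},
  {"dx":0.0326,"dy":-0.0587,"dz":-0.06,"ax":0,"ay":0,"az":-0.007},
  {"dx":0.0326,"dy":-0.0587,"dz":-0.06,"ax":0,"ay":0,"az":-0.006},
  {"dx":0,"dy":0,"dz":0,"ax":0,"ay":0,"az":0},
], claw=0.6)

```text
time: 2.65
position: [619.8, -172.8, 198.0]
orientation: [-2.508, -1.882, 0.006]
force: [0.5, 1.0, -0.9]
opening: 51.4
grasp_force: 0.0
```

Run:
```python
from h import *
s,im=snap('side','s3'); print({k:np.round(s[k],3).tolist() for k in('time','position','orientation','opening')})
_,w=snap('wrist','w3')
a=cv2.resize(im[150:330,260:420],(430,484),interpolation=cv2.INTER_CUBIC); b=cv2.resize(w[60:420,140:420],(360,463))
c=np.zeros((484,790,3),np.uint8); c[:,:430]=a; c[:463,430:]=b; cv2.imwrite('pics/c3.png',c[:,:,::-1])
```

```text
{'time': 2.65, 'position': [619.827, -172.805, 198.04], 'orientation': [-2.508, -1.882, 0.006], 'opening': 51.376}
```

View pics/c3.png

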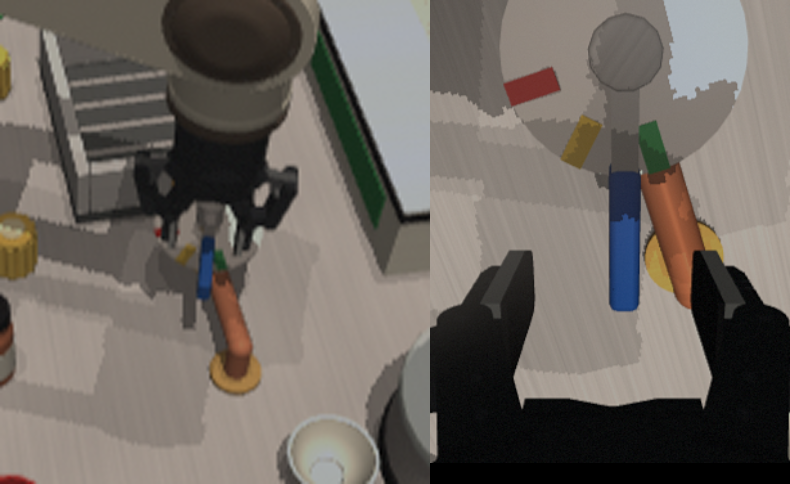

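Lever sits between the fingers, aligned. Numbers from this view: hub (292,100), blade ends (291.5,191) and (291,299).

Run:
```python
from h import *
s=manip.sense()
for k,u,v,z in [('hub',292.4,100.4,112),('in',291.6,190.6,105),('end',290.9,299.5,105),('end99',290.9,299.5,99),('red',(532-430)/1.286+140,86/1.286+60,66),('yel',(581-430)/1.286+140,142/1.286+60,66),('discL',(500-430)/1.286+140,45/1.286+60,66),('discR',(748-430)/1.286+140,45/1.286+60,66)]: print(k,pix2w('wrist',u,v,z,s).round(1))
print(s['position'],s['orientation'])
```

```text
hub [ 642.8 -104.5]
in [ 631.6 -143.5]
end [ 615.8 -198.4]
end99 [ 615.  -201.6]
red [ 601.5 -106.1]
yel [ 614.6 -135.3]
discL [593.9 -86.4]
discR [ 694.3 -115.5]
[ 619.97946017 -170.66640142  202.48622577] [-2.50957264e+00 -1.88665675e+00  1.31280594e-03]
```

Call:
servo_tool([
  {"dx":0.001,"dy":-0.0025,"dz":-0.027,"ax":0,"ay":0,"az":0},
  {"dx":0.001,"dy":-0.0025,"dz":-0.027,"ax":0,"ay":0,"az":0},
  {"dx":0.001,"dy":-0.0025,"dz":-0.027,"ax":0,"ay":0,"az":0},
  {"dx":0.001,"dy":-0.0025,"dz":-0.027,"ax":0,"ay":0,"az":0},
  {"dx":0,"dy":0,"dz":0,"ax":0,"ay":0,"az":0},
  {"dx":0,"dy":0,"dz":0,"ax":0,"ay":0,"az":0},
  {"dx":0,"dy":0,"dz":0,"ax":0,"ay":0,"az":0},
  {"dx":0,"dy":0,"dz":0,"ax":0,"ay":0,"az":0},
])

```text
time: 3.55
position: [622.4, -176.3, 150.1]
orientation: [2.511, 1.887, 0.001]
force: [0.2, -0.3, 0.1]
opening: 51.3
grasp_force: 0.0
```

Call:
servo_tool([
  {"dx":0,"dy":0,"dz":0,"ax":0,"ay":0,"az":0},
  {"dx":0,"dy":0,"dz":0,"ax":0,"ay":0,"az":0},
  {"dx":0,"dy":0,"dz":0,"ax":0,"ay":0,"az":0},
  {"dx":0,"dy":0,"dz":0,"ax":0,"ay":0,"az":0},
  {"dx":0,"dy":0,"dz":0,"ax":0,"ay":0,"az":0},
  {"dx":0,"dy":0,"dz":0,"ax":0,"ay":0,"az":0},
  {"dx":0,"dy":0,"dz":0,"ax":0,"ay":0,"az":0},
  {"dx":0,"dy":0,"dz":0,"ax":0,"ay":0,"az":0},
], claw=0, grip_force=25)

```text
time: 4.35
position: [622.3, -176.3, 149.6]
orientation: [2.511, 1.887, 0.0]
force: [0.8, -1.1, 3.3]
opening: 11.3
grasp_force: 29.7
```

Run:
```python
import numpy as np
t=np.radians(np.r_[253.8,np.linspace(253.8,181.8,13)[1:]]); p=np.c_[643+75*np.cos(t),-104+75*np.sin(t)]
print((np.diff(p,axis=0)/500).round(4).tolist(), -6/120)
```

```text
[[-0.0148, 0.0052], [-0.0142, 0.0067], [-0.0134, 0.0081], [-0.0125, 0.0095], [-0.0114, 0.0107], [-0.0103, 0.0119], [-0.009, 0.0129], [-0.0076, 0.0138], [-0.0061, 0.0145], [-0.0045, 0.015], [-0.0029, 0.0154], [-0.0013, 0.0156]] -0.05
```

Call:
servo_tool([
  {"dx":-0.0148,"dy":0.0052,"dz":0,"ax":0,"ay":0,"az":-0.05},
  {"dx":-0.0142,"dy":0.0067,"dz":0,"ax":0,"ay":0,"az":-0.05},
  {"dx":-0.0134,"dy":0.0081,"dz":0,"ax":0,"ay":0,"az":-0.05},
  {"dx":-0.0125,"dy":0.0095,"dz":0,"ax":0,"ay":0,"az":-0.05},
  {"dx":-0.0114,"dy":0.0107,"dz":0,"ax":0,"ay":0,"az":-0.05},
  {"dx":-0.0103,"dy":0.0119,"dz":0,"ax":0,"ay":0,"az":-0.05},
  {"dx":-0.009,"dy":0.0129,"dz":0,"ax":0,"ay":0,"az":-0.05},
  {"dx":-0.0076,"dy":0.0138,"dz":0,"ax":0,"ay":0,"az":-0.05},
])

```text
time: 5.15
position: [575.9, -136.7, 149.6]
orientation: [3.063, 0.695, 0.002]
force: [9.6, -0.7, 0.2]
opening: 11.5
grasp_force: 29.2
```

Call:
servo_tool([
  {"dx":-0.0061,"dy":0.0145,"dz":0,"ax":0,"ay":0,"az":-0.05},
  {"dx":-0.0045,"dy":0.015,"dz":0,"ax":0,"ay":0,"az":-0.05},
  {"dx":-0.0029,"dy":0.0154,"dz":0,"ax":0,"ay":0,"az":-0.05},
  {"dx":-0.0013,"dy":0.0156,"dz":0,"ax":0,"ay":0,"az":-0.05},
  {"dx":0,"dy":0,"dz":0,"ax":0,"ay":0,"az":0},
  {"dx":0,"dy":0,"dz":0,"ax":0,"ay":0,"az":0},
  {"dx":0,"dy":0,"dz":0,"ax":0,"ay":0,"az":0},
  {"dx":0,"dy":0,"dz":0,"ax":0,"ay":0,"az":0},
])

```text
time: 5.95
position: [568.8, -107.3, 149.7]
orientation: [3.14, 0.05, 0.003]
force: [7.0, -7.0, -0.1]
opening: 11.4
grasp_force: 29.4
```

Call:
servo_tool([
  {"dx":0.001,"dy":0.004,"dz":0,"ax":0,"ay":0,"az":-0.013},
  {"dx":0.001,"dy":0.004,"dz":0,"ax":0,"ay":0,"az":-0.013},
  {"dx":0,"dy":0,"dz":0,"ax":0,"ay":0,"az":0},
  {"dx":0,"dy":0,"dz":0,"ax":0,"ay":0,"az":0},
  {"dx":0,"dy":0,"dz":0,"ax":0,"ay":0,"az":0},
  {"dx":0,"dy":0,"dz":0,"ax":0,"ay":0,"az":0},
  {"dx":0,"dy":0,"dz":0,"ax":0,"ay":0,"az":0},
  {"dx":0,"dy":0,"dz":0,"ax":0,"ay":0,"az":0},
])

```text
time: 6.75
position: [569.2, -106.2, 149.8]
orientation: [3.135, -0.036, 0.001]
force: [-2.8, -36.3, -0.7]
opening: 11.6
grasp_force: 52.2
```

The valve is against its shut stop: −36 N along y and no further motion. Release, lift and go over the first corn.

Call:
servo_tool([
  {"dx":0,"dy":-0.004,"dz":0,"ax":0,"ay":0,"az":0},
  {"dx":0,"dy":0,"dz":0,"ax":0,"ay":0,"az":0.0},
  {"dx":0,"dy":0,"dz":0,"ax":0,"ay":0,"az":0},
  {"dx":0,"dy":0,"dz":0,"ax":0,"ay":0,"az":0},
  {"dx":0,"dy":0,"dz":0,"ax":0,"ay":0,"az":0},
  {"dx":0,"dy":0,"dz":0,"ax":0,"ay":0,"az":0},
  {"dx":0,"dy":0,"dz":0.04,"ax":0,"ay":0,"az":0},
  {"dx":0,"dy":0,"dz":0.06,"ax":0,"ay":0,"az":0},
], claw=0.7)

```text
time: 7.55
position: [568.5, -104.2, 198.4]
orientation: [-3.14, 0.035, 0.005]
force: [0.5, -0.7, 0.3]
opening: 59.4
grasp_force: 0.0
```

Call:
servo_tool([
  {"dx":-0.02,"dy":0.0,"dz":0.06,"ax":0,"ay":0,"az":0},
  {"dx":-0.041,"dy":0.0124,"dz":0.04,"ax":0,"ay":0,"az":0},
  {"dx":-0.041,"dy":0.0124,"dz":0,"ax":0,"ay":0,"az":0},
  {"dx":-0.041,"dy":0.0124,"dz":0,"ax":0,"ay":0,"az":0},
  {"dx":-0.041,"dy":0.0124,"dz":0,"ax":0,"ay":0,"az":0},
  {"dx":-0.041,"dy":0.0124,"dz":0,"ax":0,"ay":0,"az":0},
  {"dx":0,"dy":0,"dz":0,"ax":0,"ay":0,"az":0},
  {"dx":0,"dy":0,"dz":0,"ax":0,"ay":0,"az":0},
])

```text
time: 8.35
position: [456.8, -73.5, 249.8]
orientation: [3.141, -0.035, 0.002]
force: [-0.2, -0.1, -0.2]
opening: 60.1
grasp_force: 0.0
```

```bash
cat >> h.py <<'E'
def corns(tag):
    """yellow blobs in the wrist view, as world xy at mid height"""
    s,im=snap('wrist',tag); h=cv2.cvtColor(im,cv2.COLOR_RGB2HSV)
    m=cv2.inRange(h,(17,60,40),(36,255,255)); m=cv2.morphologyEx(m,cv2.MORPH_CLOSE,np.ones((15,15)))
    m=cv2.morphologyEx(m,cv2.MORPH_OPEN,np.ones((7,7)))
    n,_,st,c=cv2.connectedComponentsWithStats(m)
    print('t',s['time'],'tcp',s['position'].round(1),'yaw',np.degrees(2*np.arctan2(s['orientation'][1],s['orientation'][0])).round(1))
    for i in range(1,n):
        if st[i,4]>300: print('blob',c[i].round(),'box',st[i],'xy',pix2w('wrist',*c[i],45,s).round(1))
E
python3 - <<'E'
from h import *
corns('k0')
E
```

```text
t 8.35 tcp [456.8 -73.5 249.8] yaw -1.3
blob [280. 195.] box [ 250  162   61   67 3260] xy [458.3 -72.8]
blob [ 13. 194.] box [   0  166   33   57 1456] xy [464.3 133.7]
blob [ 92. 232.] box [  51  198   83   70 4233] xy [432.   77.9]
blob [193. 232.] box [ 158  198   69   68 3548] xy [429.9  -2.5]
```

Call:
servo_tool([
  {"dx":0.001,"dy":0,"dz":-0.064,"ax":0,"ay":0,"az":0},
  {"dx":0,"dy":0,"dz":-0.064,"ax":0,"ay":0,"az":0},
  {"dx":0,"dy":0,"dz":-0.064,"ax":0,"ay":0,"az":0},
  {"dx":0,"dy":0,"dz":-0.064,"ax":0,"ay":0,"az":0},
  {"dx":0,"dy":0,"dz":-0.04,"ax":0,"ay":0,"az":0},
  {"dx":0,"dy":0,"dz":-0.024,"ax":0,"ay":0,"az":0},
  {"dx":0,"dy":0,"dz":0,"ax":0,"ay":0,"az":0},
  {"dx":0,"dy":0,"dz":0,"ax":0,"ay":0,"az":0},
])

```text
time: 9.2
position: [457.8, -73.7, 90.0]
orientation: [3.141, -0.035, 0.001]
force: [0.5, -0.7, 0.9]
opening: 59.8
grasp_force: 0.0
```

Call:
servo_tool([
  {"dx":0,"dy":0,"dz":0,"ax":0,"ay":0,"az":0},
  {"dx":0,"dy":0,"dz":0,"ax":0,"ay":0,"az":0},
  {"dx":0,"dy":0,"dz":0,"ax":0,"ay":0,"az":0},
  {"dx":0,"dy":0,"dz":0,"ax":0,"ay":0,"az":0},
  {"dx":0,"dy":0,"dz":0,"ax":0,"ay":0,"az":0},
  {"dx":0,"dy":0,"dz":0,"ax":0,"ay":0,"az":0},
  {"dx":0,"dy":0,"dz":0.04,"ax":0,"ay":0,"az":0},
  {"dx":0,"dy":0,"dz":0.05,"ax":0,"ay":0,"az":0},
], claw=0, grip_force=30)

```text
time: 10.0
position: [456.9, -73.4, 134.9]
orientation: [-3.141, 0.035, 0.001]
force: [0.9, -0.4, -0.4]
opening: 43.1
grasp_force: 30.9
```

Call:
servo_tool([
  {"dx":0,"dy":0,"dz":0.06,"ax":0,"ay":0,"az":0},
  {"dx":0,"dy":0,"dz":0.06,"ax":0,"ay":0,"az":0},
  {"dx":0.0657,"dy":0.0395,"dz":0,"ax":0,"ay":0,"az":0},
  {"dx":0.0657,"dy":0.0395,"dz":0,"ax":0,"ay":0,"az":0},
  {"dx":0.0657,"dy":0.0395,"dz":0,"ax":0,"ay":0,"az":0},
  {"dx":0.0657,"dy":0.0395,"dz":0,"ax":0,"ay":0,"az":0},
  {"dx":0.0657,"dy":0.0395,"dz":0,"ax":0,"ay":0,"az":0},
  {"dx":0.0657,"dy":0.0395,"dz":0,"ax":0,"ay":0,"az":0},
])

```text
time: 10.8
position: [655.6, 46.0, 195.0]
orientation: [-3.141, 0.035, -0.001]
force: [0.7, -0.9, -1.0]
opening: 43.0
grasp_force: 30.9
```

Call:
servo_tool([
  {"dx":0,"dy":0,"dz":0,"ax":0,"ay":0,"az":0},
  {"dx":0,"dy":0,"dz":0,"ax":0,"ay":0,"az":0},
  {"dx":0,"dy":0,"dz":-0.04,"ax":0,"ay":0,"az":0},
  {"dx":0,"dy":0,"dz":-0.04,"ax":0,"ay":0,"az":0},
  {"dx":0,"dy":0,"dz":-0.04,"ax":0,"ay":0,"az":0},
  {"dx":0,"dy":0,"dz":-0.035,"ax":0,"ay":0,"az":0},
  {"dx":0,"dy":0,"dz":-0.014,"ax":0,"ay":0,"az":0},
  {"dx":0,"dy":0,"dz":0,"ax":0,"ay":0,"az":0},
])

```text
time: 11.6
position: [653.6, 44.5, 109.7]
orientation: [-3.141, 0.036, 0.001]
force: [0.5, 0.5, -1.5]
opening: 43.5
grasp_force: 30.9
```

Call:
servo_tool([
  {"dx":0,"dy":0,"dz":-0.002,"ax":0,"ay":0,"az":0},
  {"dx":0,"dy":0,"dz":0,"ax":0,"ay":0,"az":0},
  {"dx":0,"dy":0,"dz":0,"ax":0,"ay":0,"az":0},
  {"dx":0,"dy":0,"dz":0,"ax":0,"ay":0,"az":0},
  {"dx":0,"dy":0,"dz":0.02,"ax":0,"ay":0,"az":0},
  {"dx":0,"dy":0,"dz":0.08,"ax":0,"ay":0,"az":0},
  {"dx":0,"dy":0,"dz":0.09,"ax":0,"ay":0,"az":0},
  {"dx":0,"dy":0,"dz":0.09,"ax":0,"ay":0,"az":0},
], claw=0.7)

```text
time: 12.4
position: [654.0, 45.0, 251.4]
orientation: [-3.141, 0.035, -0.0]
force: [0.1, -0.6, 0.3]
opening: 59.7
grasp_force: 0.0
```

Call:
servo_tool([
  {"dx":-0.075,"dy":-0.0156,"dz":0,"ax":0,"ay":0,"az":0},
  {"dx":-0.075,"dy":-0.0156,"dz":0,"ax":0,"ay":0,"az":0},
  {"dx":-0.075,"dy":-0.0156,"dz":0,"ax":0,"ay":0,"az":0},
  {"dx":-0.075,"dy":-0.0156,"dz":0,"ax":0,"ay":0,"az":0},
  {"dx":-0.075,"dy":-0.0156,"dz":0,"ax":0,"ay":0,"az":0},
  {"dx":-0.075,"dy":-0.0156,"dz":0,"ax":0,"ay":0,"az":0},
  {"dx":0,"dy":0,"dz":0,"ax":0,"ay":0,"az":0},
  {"dx":0,"dy":0,"dz":0,"ax":0,"ay":0,"az":0},
])

```text
time: 13.2
position: [429.2, -2.0, 250.1]
orientation: [3.141, -0.036, 0.004]
force: [0.9, -0.3, 0.2]
opening: 59.9
grasp_force: 0.0
```

Run:
```python
from h import *
corns('k1')
```

```text
t 13.2 tcp [429.2  -2.  250.1] yaw -1.3
blob [ 61. 164.] box [  16  132   92   67 4839] xy [459.7 164.4]
blob [174. 199.] box [ 138  165   72   69 3738] xy [430.3  81.6]
blob [278. 200.] box [ 248  166   61   68 3271] xy [4.274e+02 1.000e-01]
blob [ 37. 277.] box [ 22 264  31  28 694] xy [366.2 201.3]
```

Corn1 is at (427,0), 2 mm off the tool centre. Pick it for slot (655,125).

Call:
servo_tool([
  {"dx":-0.002,"dy":0.003,"dz":-0.064,"ax":0,"ay":0,"az":0},
  {"dx":0,"dy":0,"dz":-0.064,"ax":0,"ay":0,"az":0},
  {"dx":0,"dy":0,"dz":-0.064,"ax":0,"ay":0,"az":0},
  {"dx":0,"dy":0,"dz":-0.064,"ax":0,"ay":0,"az":0},
  {"dx":0,"dy":0,"dz":-0.04,"ax":0,"ay":0,"az":0},
  {"dx":0,"dy":0,"dz":-0.024,"ax":0,"ay":0,"az":0},
  {"dx":0,"dy":0,"dz":0,"ax":0,"ay":0,"az":0},
  {"dx":0,"dy":0,"dz":0,"ax":0,"ay":0,"az":0},
])

```text
time: 14.05
position: [429.0, -0.3, 89.5]
orientation: [-3.141, 0.035, -0.001]
force: [-0.3, 0.1, -0.2]
opening: 59.8
grasp_force: 0.0
```

Call:
servo_tool([
  {"dx":0,"dy":0,"dz":0,"ax":0,"ay":0,"az":0},
  {"dx":0,"dy":0,"dz":0,"ax":0,"ay":0,"az":0},
  {"dx":0,"dy":0,"dz":0,"ax":0,"ay":0,"az":0},
  {"dx":0,"dy":0,"dz":0,"ax":0,"ay":0,"az":0},
  {"dx":0,"dy":0,"dz":0,"ax":0,"ay":0,"az":0},
  {"dx":0,"dy":0,"dz":0.06,"ax":0,"ay":0,"az":0},
  {"dx":0,"dy":0,"dz":0.08,"ax":0,"ay":0,"az":0},
  {"dx":0,"dy":0,"dz":0.08,"ax":0,"ay":0,"az":0},
], claw=0)

```text
time: 14.85
position: [428.0, -0.3, 200.8]
orientation: [-3.141, 0.035, -0.0]
force: [0.5, 0.7, -1.2]
opening: 43.0
grasp_force: 31.0
```

Call:
servo_tool([
  {"dx":0.076,"dy":0.0418,"dz":0,"ax":0,"ay":0,"az":0},
  {"dx":0.076,"dy":0.0418,"dz":0,"ax":0,"ay":0,"az":0},
  {"dx":0.076,"dy":0.0418,"dz":0,"ax":0,"ay":0,"az":0},
  {"dx":0.076,"dy":0.0418,"dz":0,"ax":0,"ay":0,"az":0},
  {"dx":0.076,"dy":0.0418,"dz":0,"ax":0,"ay":0,"az":0},
  {"dx":0.076,"dy":0.0418,"dz":0,"ax":0,"ay":0,"az":0},
  {"dx":0,"dy":0,"dz":0,"ax":0,"ay":0,"az":0},
  {"dx":0,"dy":0,"dz":0,"ax":0,"ay":0,"az":0},
])

```text
time: 15.65
position: [656.5, 125.4, 198.4]
orientation: [3.141, -0.034, -0.001]
force: [0.4, -0.3, -0.8]
opening: 43.0
grasp_force: 31.1
```

Call:
servo_tool([
  {"dx":0,"dy":0,"dz":-0.05,"ax":0,"ay":0,"az":0},
  {"dx":0,"dy":0,"dz":-0.05,"ax":0,"ay":0,"az":0},
  {"dx":0,"dy":0,"dz":-0.04,"ax":0,"ay":0,"az":0},
  {"dx":0,"dy":0,"dz":-0.03,"ax":0,"ay":0,"az":0},
  {"dx":0,"dy":0,"dz":-0.011,"ax":0,"ay":0,"az":0},
  {"dx":0,"dy":0,"dz":0,"ax":0,"ay":0,"az":0},
  {"dx":0,"dy":0,"dz":0,"ax":0,"ay":0,"az":0},
  {"dx":0,"dy":0,"dz":0,"ax":0,"ay":0,"az":0},
])

```text
time: 16.45
position: [656.7, 125.0, 109.6]
orientation: [-3.141, 0.035, -0.003]
force: [-0.3, -0.0, -0.8]
opening: 43.3
grasp_force: 31.1
```

Call:
servo_tool([
  {"dx":0,"dy":0,"dz":0,"ax":0,"ay":0,"az":0},
  {"dx":0,"dy":0,"dz":0,"ax":0,"ay":0,"az":0},
  {"dx":0,"dy":0,"dz":0,"ax":0,"ay":0,"az":0},
  {"dx":0,"dy":0,"dz":0,"ax":0,"ay":0,"az":0},
  {"dx":0,"dy":0,"dz":0.02,"ax":0,"ay":0,"az":0},
  {"dx":0,"dy":0,"dz":0.08,"ax":0,"ay":0,"az":0},
  {"dx":0,"dy":0,"dz":0.09,"ax":0,"ay":0,"az":0},
  {"dx":0,"dy":0,"dz":0.09,"ax":0,"ay":0,"az":0},
], claw=0.7)

```text
time: 17.25
position: [656.0, 125.0, 250.8]
orientation: [-3.141, 0.035, -0.0]
force: [0.5, -0.4, -0.8]
opening: 59.6
grasp_force: 0.0
```

Call:
servo_tool([
  {"dx":-0.0753,"dy":-0.0147,"dz":0,"ax":0,"ay":0,"az":0},
  {"dx":-0.0753,"dy":-0.0147,"dz":0,"ax":0,"ay":0,"az":0},
  {"dx":-0.0753,"dy":-0.0147,"dz":0,"ax":0,"ay":0,"az":0},
  {"dx":-0.0753,"dy":-0.0147,"dz":0,"ax":0,"ay":0,"az":0},
  {"dx":-0.0753,"dy":-0.0147,"dz":0,"ax":0,"ay":0,"az":0},
  {"dx":-0.0753,"dy":-0.0147,"dz":0,"ax":0,"ay":0,"az":0},
  {"dx":0,"dy":0,"dz":0,"ax":0,"ay":0,"az":0},
  {"dx":0,"dy":0,"dz":0,"ax":0,"ay":0,"az":0},
])

```text
time: 18.05
position: [430.3, 80.9, 249.6]
orientation: [-3.141, 0.035, -0.004]
force: [0.7, -0.0, -0.0]
opening: 59.7
grasp_force: 0.0
```

Run:
```python
from h import *
corns('k2')
```

```text
t 18.05 tcp [430.3  80.9 249.6] yaw 358.7
blob [165. 163.] box [ 128  132   75   66 3896] xy [459.3 168.5]
blob [277. 199.] box [ 247  165   61   68 3247] xy [429.4  84.3]
blob [217. 339.] box [207 327  19  25 396] xy [305.9 139.8]
```

Call:
servo_tool([
  {"dx":-0.002,"dy":0.005,"dz":-0.064,"ax":0,"ay":0,"az":0},
  {"dx":0,"dy":0,"dz":-0.064,"ax":0,"ay":0,"az":0},
  {"dx":0,"dy":0,"dz":-0.064,"ax":0,"ay":0,"az":0},
  {"dx":0,"dy":0,"dz":-0.064,"ax":0,"ay":0,"az":0},
  {"dx":0,"dy":0,"dz":-0.04,"ax":0,"ay":0,"az":0},
  {"dx":0,"dy":0,"dz":-0.024,"ax":0,"ay":0,"az":0},
  {"dx":0,"dy":0,"dz":0,"ax":0,"ay":0,"az":0},
  {"dx":0,"dy":0,"dz":0,"ax":0,"ay":0,"az":0},
])

```text
time: 18.9
position: [430.1, 83.5, 89.0]
orientation: [-3.141, 0.035, -0.001]
force: [-0.1, -0.4, 0.6]
opening: 59.6
grasp_force: 0.0
```

Call:
servo_tool([
  {"dx":0,"dy":0,"dz":0,"ax":0,"ay":0,"az":0},
  {"dx":0,"dy":0,"dz":0,"ax":0,"ay":0,"az":0},
  {"dx":0,"dy":0,"dz":0,"ax":0,"ay":0,"az":0},
  {"dx":0,"dy":0,"dz":0,"ax":0,"ay":0,"az":0},
  {"dx":0,"dy":0,"dz":0,"ax":0,"ay":0,"az":0},
  {"dx":0,"dy":0,"dz":0.06,"ax":0,"ay":0,"az":0},
  {"dx":0,"dy":0,"dz":0.08,"ax":0,"ay":0,"az":0},
  {"dx":0,"dy":0,"dz":0.08,"ax":0,"ay":0,"az":0},
], claw=0)

```text
time: 19.7
position: [429.1, 83.4, 200.3]
orientation: [-3.141, 0.035, -0.0]
force: [1.2, 0.7, -1.3]
opening: 43.3
grasp_force: 31.0
```

Call:
servo_tool([
  {"dx":0.0487,"dy":-0.013,"dz":0,"ax":0,"ay":0,"az":0},
  {"dx":0.0487,"dy":-0.013,"dz":0,"ax":0,"ay":0,"az":0},
  {"dx":0.0487,"dy":-0.013,"dz":0,"ax":0,"ay":0,"az":0},
  {"dx":0.0487,"dy":-0.013,"dz":0,"ax":0,"ay":0,"az":0},
  {"dx":0.0487,"dy":-0.013,"dz":0,"ax":0,"ay":0,"az":0},
  {"dx":0.0487,"dy":-0.013,"dz":0,"ax":0,"ay":0,"az":0},
  {"dx":0,"dy":0,"dz":0,"ax":0,"ay":0,"az":0},
  {"dx":0,"dy":0,"dz":0,"ax":0,"ay":0,"az":0},
])

```text
time: 20.5
position: [575.5, 44.3, 198.5]
orientation: [-3.141, 0.036, 0.0]
force: [-0.5, -0.3, -0.0]
opening: 43.4
grasp_force: 31.0
```

Call:
servo_tool([
  {"dx":0,"dy":0,"dz":-0.05,"ax":0,"ay":0,"az":0},
  {"dx":0,"dy":0,"dz":-0.05,"ax":0,"ay":0,"az":0},
  {"dx":0,"dy":0,"dz":-0.04,"ax":0,"ay":0,"az":0},
  {"dx":0,"dy":0,"dz":-0.03,"ax":0,"ay":0,"az":0},
  {"dx":0,"dy":0,"dz":-0.011,"ax":0,"ay":0,"az":0},
  {"dx":0,"dy":0,"dz":0,"ax":0,"ay":0,"az":0},
  {"dx":0,"dy":0,"dz":0,"ax":0,"ay":0,"az":0},
  {"dx":0,"dy":0,"dz":0,"ax":0,"ay":0,"az":0},
])

```text
time: 21.3
position: [575.9, 44.4, 108.9]
orientation: [-3.141, 0.035, -0.002]
force: [0.7, 0.6, -1.4]
opening: 43.2
grasp_force: 31.0
```

Call:
servo_tool([
  {"dx":0,"dy":0,"dz":0,"ax":0,"ay":0,"az":0},
  {"dx":0,"dy":0,"dz":0,"ax":0,"ay":0,"az":0},
  {"dx":0,"dy":0,"dz":0,"ax":0,"ay":0,"az":0},
  {"dx":0,"dy":0,"dz":0,"ax":0,"ay":0,"az":0},
  {"dx":0,"dy":0,"dz":0.02,"ax":0,"ay":0,"az":0},
  {"dx":0,"dy":0,"dz":0.08,"ax":0,"ay":0,"az":0},
  {"dx":0,"dy":0,"dz":0.09,"ax":0,"ay":0,"az":0},
  {"dx":0,"dy":0,"dz":0.09,"ax":0,"ay":0,"az":0},
], claw=0.7)

```text
time: 22.1
position: [575.1, 44.5, 250.3]
orientation: [-3.141, 0.035, -0.0]
force: [0.2, 0.5, -0.2]
opening: 59.6
grasp_force: 0.0
```

Call:
servo_tool([
  {"dx":-0.0387,"dy":0.042,"dz":0,"ax":0,"ay":0,"az":0},
  {"dx":-0.0387,"dy":0.042,"dz":0,"ax":0,"ay":0,"az":0},
  {"dx":-0.0387,"dy":0.042,"dz":0,"ax":0,"ay":0,"az":0},
  {"dx":-0.0387,"dy":0.042,"dz":0,"ax":0,"ay":0,"az":0},
  {"dx":-0.0387,"dy":0.042,"dz":0,"ax":0,"ay":0,"az":0},
  {"dx":-0.0387,"dy":0.042,"dz":0,"ax":0,"ay":0,"az":0},
  {"dx":0,"dy":0,"dz":0,"ax":0,"ay":0,"az":0},
  {"dx":0,"dy":0,"dz":0,"ax":0,"ay":0,"az":0},
])

```text
time: 22.9
position: [459.2, 170.7, 248.7]
orientation: [-3.141, 0.033, -0.002]
force: [0.1, 0.4, 0.5]
opening: 59.8
grasp_force: 0.0
```

Run:
```python
from h import *
corns('k3')
```

```text
t 22.9 tcp [459.2 170.7 248.7] yaw 358.8
blob [460.  36.] box [ 415    0  102   73 4691] xy [571.2  44.9]
blob [281. 197.] box [ 251  163   61   68 3290] xy [459.7 171. ]
blob [256. 307.] box [241 294  30  27 645] xy [364.9 194.5]
```

Call:
servo_tool([
  {"dx":0,"dy":0,"dz":-0.064,"ax":0,"ay":0,"az":0},
  {"dx":0,"dy":0,"dz":-0.064,"ax":0,"ay":0,"az":0},
  {"dx":0,"dy":0,"dz":-0.064,"ax":0,"ay":0,"az":0},
  {"dx":0,"dy":0,"dz":-0.064,"ax":0,"ay":0,"az":0},
  {"dx":0,"dy":0,"dz":-0.04,"ax":0,"ay":0,"az":0},
  {"dx":0,"dy":0,"dz":-0.024,"ax":0,"ay":0,"az":0},
  {"dx":0,"dy":0,"dz":0,"ax":0,"ay":0,"az":0},
  {"dx":0,"dy":0,"dz":0,"ax":0,"ay":0,"az":0},
])

```text
time: 23.75
position: [460.0, 170.3, 88.7]
orientation: [-3.141, 0.036, -0.001]
force: [0.0, 0.6, 0.3]
opening: 59.7
grasp_force: 0.0
```

Call:
servo_tool([
  {"dx":0,"dy":0,"dz":0,"ax":0,"ay":0,"az":0},
  {"dx":0,"dy":0,"dz":0,"ax":0,"ay":0,"az":0},
  {"dx":0,"dy":0,"dz":0,"ax":0,"ay":0,"az":0},
  {"dx":0,"dy":0,"dz":0,"ax":0,"ay":0,"az":0},
  {"dx":0,"dy":0,"dz":0,"ax":0,"ay":0,"az":0},
  {"dx":0,"dy":0,"dz":0.06,"ax":0,"ay":0,"az":0},
  {"dx":0,"dy":0,"dz":0.08,"ax":0,"ay":0,"az":0},
  {"dx":0,"dy":0,"dz":0.08,"ax":0,"ay":0,"az":0},
], claw=0)

```text
time: 24.55
position: [459.1, 170.4, 199.9]
orientation: [-3.141, 0.035, -0.0]
force: [0.9, 0.8, -1.1]
opening: 43.2
grasp_force: 31.0
```

Call:
servo_tool([
  {"dx":0.0387,"dy":-0.0153,"dz":0,"ax":0,"ay":0,"az":0},
  {"dx":0.0387,"dy":-0.0153,"dz":0,"ax":0,"ay":0,"az":0},
  {"dx":0.0387,"dy":-0.0153,"dz":0,"ax":0,"ay":0,"az":0},
  {"dx":0.0387,"dy":-0.0153,"dz":0,"ax":0,"ay":0,"az":0},
  {"dx":0.0387,"dy":-0.0153,"dz":0,"ax":0,"ay":0,"az":0},
  {"dx":0.0387,"dy":-0.0153,"dz":0,"ax":0,"ay":0,"az":0},
  {"dx":0,"dy":0,"dz":0,"ax":0,"ay":0,"az":0},
  {"dx":0,"dy":0,"dz":0,"ax":0,"ay":0,"az":0},
])

```text
time: 25.35
position: [575.4, 124.5, 198.1]
orientation: [-3.141, 0.036, -0.0]
force: [0.1, 0.5, -0.7]
opening: 43.5
grasp_force: 31.0
```

Call:
servo_tool([
  {"dx":0,"dy":0,"dz":-0.05,"ax":0,"ay":0,"az":0},
  {"dx":0,"dy":0,"dz":-0.05,"ax":0,"ay":0,"az":0},
  {"dx":0,"dy":0,"dz":-0.04,"ax":0,"ay":0,"az":0},
  {"dx":0,"dy":0,"dz":-0.03,"ax":0,"ay":0,"az":0},
  {"dx":0,"dy":0,"dz":-0.011,"ax":0,"ay":0,"az":0},
  {"dx":0,"dy":0,"dz":0,"ax":0,"ay":0,"az":0},
  {"dx":0,"dy":0,"dz":0,"ax":0,"ay":0,"az":0},
  {"dx":0,"dy":0,"dz":0,"ax":0,"ay":0,"az":0},
])

```text
time: 26.15
position: [575.9, 124.6, 108.4]
orientation: [-3.141, 0.035, -0.002]
force: [0.3, 1.7, -1.3]
opening: 42.9
grasp_force: 31.0
```

Call:
servo_tool([
  {"dx":0,"dy":0,"dz":0,"ax":0,"ay":0,"az":0},
  {"dx":0,"dy":0,"dz":0,"ax":0,"ay":0,"az":0},
  {"dx":0,"dy":0,"dz":0,"ax":0,"ay":0,"az":0},
  {"dx":0,"dy":0,"dz":0,"ax":0,"ay":0,"az":0},
  {"dx":0,"dy":0,"dz":0.02,"ax":0,"ay":0,"az":0},
  {"dx":0,"dy":0,"dz":0.08,"ax":0,"ay":0,"az":0},
  {"dx":0,"dy":0,"dz":0.09,"ax":0,"ay":0,"az":0},
  {"dx":0,"dy":0,"dz":0.09,"ax":0,"ay":0,"az":0},
], claw=0.7)

```text
time: 26.95
position: [575.1, 124.5, 249.7]
orientation: [-3.141, 0.035, 0.0]
force: [0.7, 0.1, -0.2]
opening: 59.8
grasp_force: 0.0
```

All corn is in the pan. Next, over the cup with the tool turned to the radial direction.

Call:
servo_tool([
  {"dx":-0.0188,"dy":-0.0628,"dz":0.0062,"ax":0,"ay":0,"az":-0.025},
  {"dx":-0.0188,"dy":-0.0628,"dz":0.0062,"ax":0,"ay":0,"az":-0.025},
  {"dx":-0.0188,"dy":-0.0628,"dz":0.0062,"ax":0,"ay":0,"az":-0.025},
  {"dx":-0.0188,"dy":-0.0628,"dz":0.0062,"ax":0,"ay":0,"az":-0.025},
  {"dx":-0.0188,"dy":-0.0628,"dz":0.0062,"ax":0,"ay":0,"az":-0.025},
  {"dx":-0.0188,"dy":-0.0628,"dz":0.0062,"ax":0,"ay":0,"az":-0.025},
  {"dx":-0.0188,"dy":-0.0628,"dz":0.0062,"ax":0,"ay":0,"az":-0.025},
  {"dx":-0.0188,"dy":-0.0628,"dz":0.0062,"ax":0,"ay":0,"az":-0.025},
], claw=1)

```text
time: 27.75
position: [499.6, -127.8, 273.2]
orientation: [3.065, -0.691, 0.001]
force: [0.6, 0.1, -1.1]
opening: 85.3
grasp_force: 0.0
```

Call:
servo_tool([
  {"dx":-0.0188,"dy":-0.0628,"dz":0.0062,"ax":0,"ay":0,"az":-0.025},
  {"dx":-0.0188,"dy":-0.0628,"dz":0.0062,"ax":0,"ay":0,"az":-0.025},
  {"dx":-0.0188,"dy":-0.0628,"dz":0.0062,"ax":0,"ay":0,"az":-0.025},
  {"dx":-0.0188,"dy":-0.0628,"dz":0.0062,"ax":0,"ay":0,"az":-0.025},
  {"dx":-0.0188,"dy":-0.0628,"dz":0.0062,"ax":0,"ay":0,"az":-0.025},
  {"dx":-0.0188,"dy":-0.0628,"dz":0.0062,"ax":0,"ay":0,"az":-0.025},
  {"dx":-0.0188,"dy":-0.0628,"dz":0.0062,"ax":0,"ay":0,"az":-0.025},
  {"dx":-0.0188,"dy":-0.0628,"dz":0.0062,"ax":0,"ay":0,"az":-0.025},
])

```text
time: 28.55
position: [424.4, -379.0, 298.0]
orientation: [2.854, -1.313, 0.001]
force: [0.8, 0.2, -0.1]
opening: 85.2
grasp_force: 0.0
```

Call:
servo_tool([
  {"dx":0,"dy":0,"dz":0,"ax":0,"ay":0,"az":0},
  {"dx":0,"dy":0,"dz":0,"ax":0,"ay":0,"az":0},
  {"dx":0,"dy":0,"dz":0,"ax":0,"ay":0,"az":0},
  {"dx":0,"dy":0,"dz":0,"ax":0,"ay":0,"az":0},
  {"dx":0,"dy":0,"dz":0,"ax":0,"ay":0,"az":0},
  {"dx":0,"dy":0,"dz":0,"ax":0,"ay":0,"az":0},
  {"dx":0,"dy":0,"dz":0,"ax":0,"ay":0,"az":0},
  {"dx":0,"dy":0,"dz":0,"ax":0,"ay":0,"az":0},
])

```text
time: 29.35
position: [425.1, -377.7, 297.0]
orientation: [-2.856, 1.309, -0.0]
force: [-0.1, -0.2, 0.1]
opening: 85.3
grasp_force: 0.0
```

Run:
```python
from h import *
s,im=snap('wrist','cup'); s2,sc=snap('scene','sc_mid'); _,sd=snap('side','sd_mid')
print({k:np.round(s[k],3).tolist() for k in('time','position','orientation','qpos')})
a=cv2.resize(im[60:360,100:460],(440,367),interpolation=cv2.INTER_CUBIC)
b=cv2.resize(sc[160:300,270:440],(340,280),interpolation=cv2.INTER_CUBIC)
d=cv2.resize(sd[130:270,190:360],(340,280),interpolation=cv2.INTER_CUBIC)
c=np.zeros((560,790,3),np.uint8); c[:367,:440]=a; c[:280,445:785]=b; c[280:,445:785]=d; cv2.imwrite('pics/c4.png',c[:,:,::-1])
h=cv2.cvtColor(im,cv2.COLOR_RGB2HSV); m=cv2.inRange(h,(0,140,40),(8,255,255))|cv2.inRange(h,(172,140,40),(180,255,255))
m=cv2.morphologyEx(m,cv2.MORPH_CLOSE,np.ones((25,25)))
n,_,st,ce=cv2.connectedComponentsWithStats(m)
for i in range(1,n):
    if st[i,4]>500: print(st[i],ce[i],pix2w('wrist',*ce[i],60,s))
```

```text
{'time': 29.35, 'position': [425.135, -377.75, 296.974], 'orientation': [-2.856, 1.309, -0.0], 'qpos': [-0.862, 0.14, 1.463, 0.0, 1.538, 1.569]}
[ 246  157   77   79 4596] [283.7824195  197.29221062] [ 418.23481053 -374.13242247]
```

View pics/c4.png

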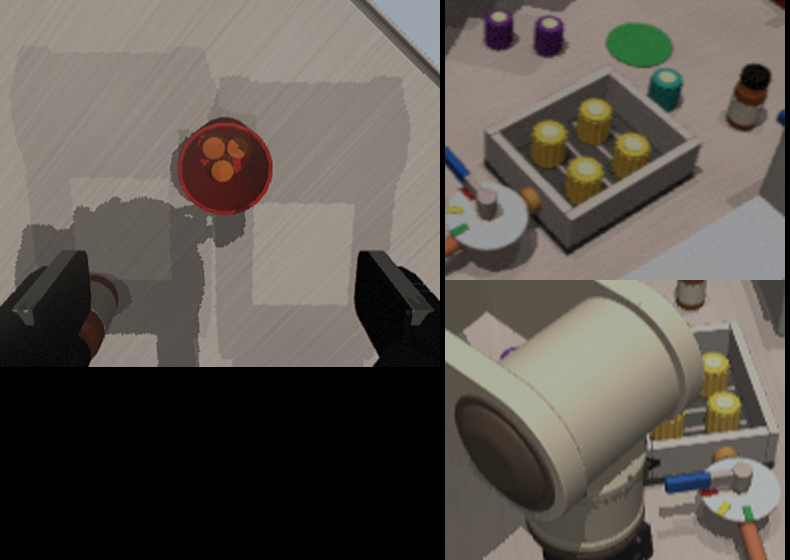

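The pan holds all four corn standing, the lever sits on red, and the cup holds at least three visible carrots, centre about (421.5,−377.5). I'll tilt the tool 60° forward above the cup so I can grip its side and roll it to pour.

Call:
servo_tool([
  {"dx":-0.0085,"dy":0.009,"dz":-0.0168,"ax":-0.0473,"ay":-0.0408,"az":0},
  {"dx":-0.0085,"dy":0.009,"dz":-0.0168,"ax":-0.0473,"ay":-0.0408,"az":0},
  {"dx":-0.0085,"dy":0.009,"dz":-0.0168,"ax":-0.0473,"ay":-0.0408,"az":0},
  {"dx":-0.0085,"dy":0.009,"dz":-0.0168,"ax":-0.0473,"ay":-0.0408,"az":0},
  {"dx":-0.0085,"dy":0.009,"dz":-0.0168,"ax":-0.0473,"ay":-0.0408,"az":0},
  {"dx":-0.0085,"dy":0.009,"dz":-0.0168,"ax":-0.0473,"ay":-0.0408,"az":0},
  {"dx":-0.0085,"dy":0.009,"dz":-0.0168,"ax":-0.0473,"ay":-0.0408,"az":0},
  {"dx":-0.0085,"dy":0.009,"dz":-0.0168,"ax":-0.0473,"ay":-0.0408,"az":0},
])

```text
time: 30.3
position: [387.0, -340.2, 237.1]
orientation: [2.206, -1.009, 1.253]
force: [17.0, -34.1, 51.4]
opening: 85.4
grasp_force: 0.0
```

Call:
servo_tool([
  {"dx":0,"dy":0,"dz":0,"ax":0,"ay":0,"az":0},
  {"dx":0,"dy":0,"dz":0,"ax":0,"ay":0,"az":0},
  {"dx":0,"dy":0,"dz":0,"ax":0,"ay":0,"az":0},
  {"dx":0,"dy":0,"dz":0,"ax":0,"ay":0,"az":0},
  {"dx":0,"dy":0,"dz":0,"ax":0,"ay":0,"az":0},
  {"dx":0,"dy":0,"dz":0,"ax":0,"ay":0,"az":0},
  {"dx":0,"dy":0,"dz":0,"ax":0,"ay":0,"az":0},
  {"dx":0,"dy":0,"dz":0,"ax":0,"ay":0,"az":0},
])

```text
time: 31.1
position: [388.0, -341.6, 238.8]
orientation: [2.205, -1.009, 1.255]
force: [0.1, 0.9, 0.1]
opening: 85.2
grasp_force: 0.0
```

```bash
cat >> h.py <<'E'
def st():
    from scipy.spatial.transform import Rotation as R
    s=manip.sense(); M=R.from_rotvec(s['orientation']).as_matrix(); t=M[:,2]
    print('t',round(s['time'],2),'tcp',s['position'].round(1),'toolz',t.round(3),'toolx',M[:,0].round(3),'grasp',(s['position']+54*t).round(1),'q',s['qpos'].round(3),'open',round(s['opening'],1),'F',s['force'].round(1))
E
python3 -c "
from h import *
st()"
```

```text
t 31.1 tcp [ 388.  -341.6  238.8] toolz [ 0.563 -0.649 -0.512] toolx [ 0.333 -0.388  0.859] grasp [ 418.5 -376.6  211.2] q [-0.882 -0.303  2.251  0.142  0.161  1.42 ] open 85.2 F [0.1 0.9 0.1]
```

The wrist pitch q5 has reached its limit, so a 60° tilt will not work lower down. I'll fit the arm geometry from the readings and find a workable tilt.

```bash
cat > kin.py <<'E'
import numpy as np
from scipy.optimize import least_squares
D=[([156.59,553.244,303.867],[.15,1.437,1.554]),([508.06,30.72,413.11],[-.001,1.383,1.761]),([425.135,-377.75,296.974],[.14,1.463,1.538]),([388,-341.6,238.8],[-.303,2.251,.161])]
def fk(p,q):
    a1,d1,L2,L3,e,d=p; s=q[0]+q[1]; f=s+q[2]
    return np.array([a1+L2*np.sin(q[0])+L3*np.sin(s)+e*np.cos(s)+d*np.sin(f), d1+L2*np.cos(q[0])+L3*np.cos(s)-e*np.sin(s)+d*np.cos(f)])
def res(p): return np.concatenate([fk(p,q)-[np.sqrt(x[0]**2+x[1]**2-77**2),x[2]] for x,q in D]+[[.02*(p[0]),.02*p[4],.005*(p[2]-400),.005*(p[3]-400)]])
r=least_squares(res,[0,350,400,400,0,200]); P=r.x
if __name__=='__main__':
    print(P.round(1),r.fun.round(1))
    for h in (50,60):
        for a in (20,30,40,45,50):
            A=np.radians(a); tz=h+54*np.cos(A); rr=np.sqrt((566-54*np.sin(A))**2-77**2)
            k=least_squares(lambda q:np.r_[fk(P,q)-[rr,tz],300*(q.sum()-np.pi+A)],[.1,1.6,1.2]).x
            print(h,a,k.round(2))
E
python3 kin.py
```

```text
[ -2.1 163.  477.7 501.5  71.5 251.5] [-0.1  0.3 -0.1 -0.1  0.1 -0.1  0.  -0.  -0.   1.4  0.4  0.5]
50 20 [0.11 1.96 0.73]
50 30 [0.05 2.08 0.49]
50 40 [0.01 2.2  0.23]
50 45 [0.01 2.25 0.09]
50 50 [ 0.02  2.3  -0.05]
60 20 [0.09 1.95 0.75]
60 30 [0.03 2.07 0.52]
60 40 [-0.01  2.19  0.26]
60 45 [-0.01  2.24  0.12]
60 50 [-0.    2.29 -0.02]
```

Call:
servo_tool([
  {"dx":0.0064,"dy":-0.006,"dz":-0.0194,"ax":0.0366,"ay":0.0316,"az":0},
  {"dx":0.0064,"dy":-0.006,"dz":-0.0194,"ax":0.0366,"ay":0.0316,"az":0},
  {"dx":0.0064,"dy":-0.006,"dz":-0.0194,"ax":0.0366,"ay":0.0316,"az":0},
  {"dx":0.0064,"dy":-0.006,"dz":-0.0194,"ax":0.0366,"ay":0.0316,"az":0},
  {"dx":0,"dy":0,"dz":0,"ax":0,"ay":0,"az":0},
  {"dx":0,"dy":0,"dz":0,"ax":0,"ay":0,"az":0},
  {"dx":0,"dy":0,"dz":0,"ax":0,"ay":0,"az":0},
  {"dx":0,"dy":0,"dz":0,"ax":0,"ay":0,"az":0},
])

```text
time: 31.9
position: [400.5, -353.2, 200.1]
orientation: [2.515, -1.152, 0.821]
force: [-0.1, 0.7, 0.4]
opening: 85.8
grasp_force: 0.0
```

```bash
python3 -c "
from h import *
st()"
```

```text
t 31.9 tcp [ 400.5 -353.2  200.1] toolz [ 0.387 -0.444 -0.808] toolx [ 0.527 -0.613  0.589] grasp [ 421.4 -377.1  156.4] q [-0.872 -0.141  2.048  0.019  0.605  1.546] open 85.8 F [-0.1  0.7  0.4]
```

Call:
servo_tool([
  {"dx":0,"dy":0,"dz":-0.04,"ax":0,"ay":0,"az":0},
  {"dx":0,"dy":0,"dz":-0.04,"ax":0,"ay":0,"az":0},
  {"dx":0,"dy":0,"dz":-0.04,"ax":0,"ay":0,"az":0},
  {"dx":0,"dy":0,"dz":-0.04,"ax":0,"ay":0,"az":0},
  {"dx":0,"dy":0,"dz":-0.03,"ax":0,"ay":0,"az":0},
  {"dx":0,"dy":0,"dz":-0.018,"ax":0,"ay":0,"az":0},
  {"dx":0,"dy":0,"dz":0,"ax":0,"ay":0,"az":0},
  {"dx":0,"dy":0,"dz":0,"ax":0,"ay":0,"az":0},
])

```text
time: 32.7
position: [400.9, -353.7, 96.6]
orientation: [2.516, -1.152, 0.82]
force: [-0.4, 0.1, -0.0]
opening: 85.7
grasp_force: 0.0
```

```bash
python3 -c "
from h import *
st(); s,im=snap('side','s5'); s,w=snap('wrist','w5')
c=np.zeros((480,790,3),np.uint8); c[:,:440]=cv2.resize(im[250:410,180:327],(440,480),interpolation=cv2.INTER_CUBIC); c[:375,440:790]=cv2.resize(w[120:420,140:420],(350,375)); cv2.imwrite('pics/c5.png',c[:,:,::-1])"
```

```text
t 32.7 tcp [ 400.9 -353.7   96.6] toolz [ 0.387 -0.444 -0.808] toolx [ 0.527 -0.613  0.589] grasp [ 421.8 -377.6   53. ] q [-0.872  0.018  2.151  0.031  0.344  1.532] open 85.7 F [-0.4  0.1 -0. ]
```

View pics/c5.png

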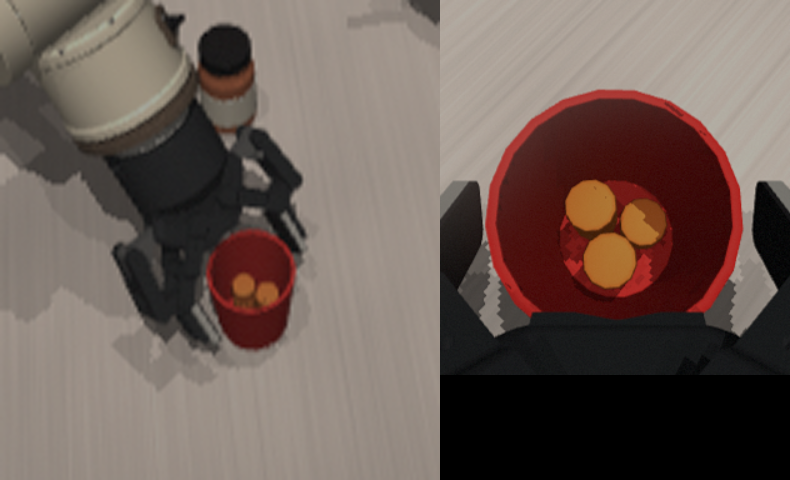

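The cup is centred between the fingers, with three orange chunks visible inside. Grip and lift.

Call:
servo_tool([
  {"dx":0,"dy":0,"dz":0,"ax":0,"ay":0,"az":0},
  {"dx":0,"dy":0,"dz":0,"ax":0,"ay":0,"az":0},
  {"dx":0,"dy":0,"dz":0,"ax":0,"ay":0,"az":0},
  {"dx":0,"dy":0,"dz":0,"ax":0,"ay":0,"az":0},
  {"dx":0,"dy":0,"dz":0,"ax":0,"ay":0,"az":0},
  {"dx":0,"dy":0,"dz":0,"ax":0,"ay":0,"az":0},
  {"dx":0,"dy":0,"dz":0,"ax":0,"ay":0,"az":0},
  {"dx":0,"dy":0,"dz":0,"ax":0,"ay":0,"az":0},
], claw=0, grip_force=45)

```text
time: 33.6
position: [401.2, -353.9, 96.9]
orientation: [2.515, -1.152, 0.822]
force: [0.6, 2.1, 5.8]
opening: 61.2
grasp_force: 47.7
```

Call:
servo_tool([
  {"dx":0,"dy":0,"dz":0.02,"ax":0,"ay":0,"az":0},
  {"dx":0,"dy":0,"dz":0.04,"ax":0,"ay":0,"az":0},
  {"dx":0,"dy":0,"dz":0.05,"ax":0,"ay":0,"az":0},
  {"dx":0,"dy":0,"dz":0.06,"ax":0,"ay":0,"az":0},
  {"dx":0,"dy":0,"dz":0.06,"ax":0,"ay":0,"az":0},
  {"dx":0,"dy":0,"dz":0.06,"ax":0,"ay":0,"az":0},
  {"dx":0,"dy":0,"dz":0.04,"ax":0,"ay":0,"az":0},
  {"dx":0,"dy":0,"dz":0.03,"ax":0,"ay":0,"az":0},
])

```text
time: 34.4
position: [400.6, -353.3, 278.2]
orientation: [2.515, -1.152, 0.821]
force: [0.1, -0.7, -2.8]
opening: 61.2
grasp_force: 48.6
```

```bash
python3 -c "
from h import *
st()"
```

```text
t 34.4 tcp [ 400.6 -353.3  278.2] toolz [ 0.387 -0.444 -0.808] toolx [ 0.527 -0.613  0.589] grasp [ 421.5 -377.2  234.5] q [-0.872 -0.214  1.94   0.015  0.786  1.551] open 61.2 F [ 0.1 -0.7 -2.8]
```

Call:
servo_tool([
  {"dx":0.0221,"dy":0.0554,"dz":0,"ax":0,"ay":0,"az":0.0256},
  {"dx":0.0221,"dy":0.0554,"dz":0,"ax":0,"ay":0,"az":0.0256},
  {"dx":0.0221,"dy":0.0554,"dz":0,"ax":0,"ay":0,"az":0.0256},
  {"dx":0.0221,"dy":0.0554,"dz":0,"ax":0,"ay":0,"az":0.0256},
  {"dx":0.0221,"dy":0.0554,"dz":0,"ax":0,"ay":0,"az":0.0256},
  {"dx":0.0221,"dy":0.0554,"dz":0,"ax":0,"ay":0,"az":0.0256},
  {"dx":0.0221,"dy":0.0554,"dz":0,"ax":0,"ay":0,"az":0.0256},
  {"dx":0.0221,"dy":0.0554,"dz":0,"ax":0,"ay":0,"az":0.0256},
])

```text
time: 35.2
position: [489.0, -130.5, 276.3]
orientation: [2.806, -0.61, 0.912]
force: [0.4, 0.2, -1.5]
opening: 60.7
grasp_force: 48.9
```

Call:
servo_tool([
  {"dx":0.0221,"dy":0.0554,"dz":0,"ax":0,"ay":0,"az":0.0256},
  {"dx":0.0221,"dy":0.0554,"dz":0,"ax":0,"ay":0,"az":0.0256},
  {"dx":0.0221,"dy":0.0554,"dz":0,"ax":0,"ay":0,"az":0.0256},
  {"dx":0.0221,"dy":0.0554,"dz":0,"ax":0,"ay":0,"az":0.0256},
  {"dx":0.0221,"dy":0.0554,"dz":0,"ax":0,"ay":0,"az":0.0256},
  {"dx":0.0221,"dy":0.0554,"dz":0,"ax":0,"ay":0,"az":0.0256},
  {"dx":0.0221,"dy":0.0554,"dz":0,"ax":0,"ay":0,"az":0.0256},
  {"dx":0.0221,"dy":0.0554,"dz":0,"ax":0,"ay":0,"az":0.0256},
])

```text
time: 36.0
position: [577.5, 90.9, 276.3]
orientation: [-2.985, -0.002, -0.969]
force: [0.5, -1.3, -1.4]
opening: 61.1
grasp_force: 48.9
```

Call:
servo_tool([
  {"dx":0,"dy":0,"dz":0,"ax":0.03,"ay":0,"az":0},
  {"dx":0,"dy":0,"dz":0,"ax":0.03,"ay":0,"az":0},
  {"dx":0,"dy":0,"dz":0,"ax":0,"ay":0,"az":0},
  {"dx":0,"dy":0,"dz":0,"ax":0,"ay":0,"az":0},
  {"dx":0,"dy":0,"dz":0,"ax":0,"ay":0,"az":0},
  {"dx":0,"dy":0,"dz":0,"ax":0,"ay":0,"az":0},
  {"dx":0,"dy":0,"dz":0,"ax":0,"ay":0,"az":0},
  {"dx":0,"dy":0,"dz":0,"ax":0,"ay":0,"az":0},
])

```text
time: 36.8
position: [577.6, 89.8, 276.0]
orientation: [-2.871, 0.06, -0.933]
force: [0.1, -0.0, -2.2]
opening: 61.1
grasp_force: 49.0
```

```bash
python3 -c "
from h import *
st()"
```

```text
t 36.8 tcp [577.6  89.8 276. ] toolz [ 0.588  0.103 -0.802] toolx [ 0.809 -0.075  0.583] grasp [609.3  95.4 232.6] q [-0.03  -0.105  1.856  0.175  0.768  1.496] open 61.1 F [ 0.1 -0.  -2.2]
```

Rolling to positive about x raises q4, which has plenty of range. The best pour points the tool toward −y with the cup upright, then rolls about +x so the mouth leads away from the palm. I'll check that path with a full kinematic model before moving.

```bash
cat > path.py <<'E'
import numpy as np
from kin import P
from scipy.spatial.transform import Rotation as R
from scipy.optimize import least_squares
from plant import manip
a1,d1,L2,L3,e,d=P
def FK(q,lat=77):
    Z=lambda t:R.from_euler('z',t).as_matrix(); Y=lambda t:R.from_euler('y',t).as_matrix()
    M=Z(q[0])@Y(q[1]); p=np.array([0,lat,d1])+np.array([a1,0,0]); p=p+Y(q[1])@[0,0,L2]
    A=Y(q[1]+q[2]); p=p+A@[e,0,L3]; W=A@Z(q[3])@Y(q[4]); p=p+W@[0,0,d]
    return Z(q[0])@p, Z(q[0])@W@Z(q[5])@Z(np.pi/2*C)
C=1
s=manip.sense(); M0=R.from_rotvec(s['orientation']).as_matrix()
best=None
for C in (1,-1,0,2):
    p,M=FK(s['qpos']); er=np.degrees(np.linalg.norm(R.from_matrix(M.T@M0).as_rotvec()))
    if best is None or er<best[0]: best=(er,C,p-s['position'])
C=best[1]; print('model check',best)
lo=np.array([-2.8,-.68,.12,-1.39,.16,-2.81]); hi=np.array([2.8,2.1,2.68,4.53,2.79,2.81])
def IK(p,M,q0):
    f=lambda q:(lambda r:np.r_[r[0]-p,200*R.from_matrix(r[1].T@M).as_rotvec()])(FK(q))
    r=least_squares(f,np.clip(q0,lo+.001,hi-.001),bounds=(lo,hi)); return r.x,np.abs(r.fun).max()
def run(segs,show=4):
    """segs: list of (n rows, world rotvec deg total, target grasp point); grasp moves linearly"""
    p=s['position'].copy(); M=M0.copy(); q=s['qpos'].copy(); out=[]
    for n,rv,G in segs:
        g0=p+54*M[:,2]; dR=R.from_rotvec(np.radians(rv)/n)
        for i in range(n):
            M=dR.as_matrix()@M; pn=g0+(np.array(G)-g0)*(i+1)/n-54*M[:,2]
            out.append(np.r_[(pn-p)/500,np.array(rv)/n/120]); p=pn
            q2,er=IK(p,M,q); v=np.abs(q2-q).max()*10; q=q2
            if (i+1)%show==0 or i==n-1: print(len(out),'q',q.round(2),'err',round(er,1),'v',round(v,2),'tcp',p.round(0),'wrist',(p-d*M[:,2]).round(0))
    return np.array(out).round(4)
E
python3 - <<'E'
from path import *
o=run([(4,[-6.9,0,0],[605,95,235]),(16,[0,0,-90],[605,95,215]),(24,[130,0,0],[605,95,195])])
E
```

```text
model check (np.float64(2.4418157086884833e-14), 1, array([ 0.7025219 ,  0.37316887, -0.21110081]))
4 q [ 0.04 -0.11  1.85 -0.02  0.77  1.62] err 0.0 v 0.49 tcp [573.  95. 279.] wrist [425.  93. 482.]
8 q [ 0.19 -0.03  1.79 -0.42  0.88  2.34] err 0.0 v 1.61 tcp [576. 107. 274.] wrist [438. 162. 477.]
12 q [ 0.28  0.09  1.67 -0.59  1.12  2.81] err 3.1 v 0.73 tcp [582. 117. 269.] wrist [477. 221. 472.]
16 q [ 0.24  0.2   1.5  -0.46  1.35  2.81] err 49.6 v 0.56 tcp [593. 124. 264.] wrist [535. 260. 467.]
20 q [ 0.2   0.33  1.32 -0.41  1.58  2.81] err 109.0 v 0.62 tcp [605. 127. 259.] wrist [603. 275. 462.]
24 q [ 0.03  0.23  1.42 -0.06  1.46  2.81] err 74.1 v 0.82 tcp [605. 108. 264.] wrist [603. 171. 508.]
28 q [-0.1   0.21  1.47  0.24  1.45  2.81] err 41.1 v 0.72 tcp [605.  88. 262.] wrist [603.  56. 511.]
32 q [-0.23  0.25  1.5   0.52  1.52  2.81] err 10.0 v 0.68 tcp [605.  69. 252.] wrist [603. -53. 472.]
36 q [-0.35  0.34  1.53  0.82  1.63  2.69] err 0.0 v 0.75 tcp [605.  53. 236.] wrist [ 603. -141.  395.]
40 q [-0.44  0.48  1.57  1.09  1.78  2.54] err 0.0 v 0.64 tcp [605.  44. 215.] wrist [ 603. -196.  291.]
44 q [-0.46  0.65  1.6   1.33  1.96  2.44] err 0.0 v 0.6 tcp [605.  41. 191.] wrist [ 603. -210.  174.]
```

Run:
```python
from path import *
import io,contextlib
for psi in (45,55,65):
    c=np.radians(90-psi)
    print('psi',psi); o=run([(16,[-6.9,0,0-psi],[605,95,225]),(32,(140*np.array([np.cos(c),np.sin(c),0])).tolist(),[610,95,200])],8)
```

```text
model check (np.float64(2.4418157086884833e-14), 1, array([ 0.7025219 ,  0.37316887, -0.21110081]))
psi 45
8 q [ 0.16 -0.05  1.82 -0.37  0.82  2.33] err 0.0 v 0.94 tcp [576. 105. 272.] wrist [432. 149. 473.]
16 q [ 0.28  0.08  1.69 -0.61  1.09  2.81] err 7.4 v 0.36 tcp [581. 118. 267.] wrist [467. 226. 464.]
24 q [ 0.05  0.21  1.43 -0.03  1.45  2.42] err 0.0 v 0.61 tcp [603.  97. 273.] wrist [589. 105. 524.]
32 q [-0.14  0.48  1.17  0.36  1.91  2.28] err 0.0 v 0.56 tcp [627.  74. 259.] wrist [716. -21. 473.]
40 q [-0.23  0.77  1.01  0.73  2.3   2.37] err 0.0 v 0.53 tcp [643.  59. 228.] wrist [ 803. -107.  328.]
48 q [-0.24  1.    1.01  1.25  2.56  2.65] err 0.0 v 0.74 tcp [647.  57. 189.] wrist [ 818. -120.  139.]
psi 55
8 q [ 0.19 -0.03  1.8  -0.45  0.86  2.47] err 0.0 v 1.04 tcp [577. 107. 272.] wrist [437. 164. 473.]
16 q [ 0.27  0.12  1.61 -0.55  1.2   2.81] err 26.5 v 0.41 tcp [585. 122. 267.] wrist [489. 249. 462.]
24 q [ 0.05  0.21  1.43 -0.05  1.44  2.6 ] err 0.0 v 0.69 tcp [603.  97. 273.] wrist [588. 109. 523.]
32 q [-0.17  0.43  1.24  0.41  1.83  2.42] err 0.0 v 0.5 tcp [6
[... 172 characters left out ...]
  2.43  2.61] err 0.0 v 0.64 tcp [639.  51. 190.] wrist [ 777. -154.  142.]
psi 65
8 q [ 0.22 -0.01  1.78 -0.51  0.91  2.6 ] err 0.0 v 1.11 tcp [578. 110. 272.] wrist [443. 179. 472.]
16 q [ 0.25  0.17  1.54 -0.51  1.3   2.81] err 48.9 v 0.47 tcp [589. 126. 267.] wrist [515. 268. 461.]
24 q [ 0.06  0.21  1.43 -0.06  1.45  2.79] err 0.0 v 0.64 tcp [603.  98. 273.] wrist [589. 113. 523.]
32 q [-0.19  0.38  1.31  0.45  1.74  2.55] err 0.0 v 0.57 tcp [618.  70. 259.] wrist [666. -49. 476.]
40 q [-0.32  0.62  1.26  0.86  2.04  2.5 ] err 0.0 v 0.51 tcp [628.  50. 229.] wrist [ 719. -160.  333.]
48 q [-0.35  0.87  1.27  1.29  2.3   2.57] err 0.0 v 0.57 tcp [631.  46. 190.] wrist [ 729. -181.  144.]
```

Run:
```python
from path import *
for psi,tilt in ((65,130),(80,132)):
    c=np.radians(90-psi)
    Rt=R.from_rotvec(np.radians(tilt)*np.array([np.cos(c),np.sin(c),0]))*R.from_rotvec([0,0,-np.radians(psi)])*R.from_rotvec([-np.radians(7.2),0,0])
    rv=np.degrees(Rt.as_rotvec()); print(psi,tilt,rv.round(1)); o=run([(32,rv.tolist(),[612,95,222])],4); np.save(f'o{psi}.npy',o)
    print('steps mm',np.linalg.norm(o[:,:3],axis=1).max()*500,'deg',np.linalg.norm(rv)/32)
    print(o.tolist())
```

```text
model check (np.float64(2.4418157086884833e-14), 1, array([ 0.7025219 ,  0.37316887, -0.21110081]))
65 130 [ 67.6 113.4 -26.1]
4 q [-0.09  0.    1.7   0.27  1.08  1.55] err 0.0 v 0.74 tcp [589.  84. 280.] wrist [492.  34. 507.]
8 q [-0.14  0.13  1.54  0.36  1.35  1.64] err 0.0 v 0.66 tcp [601.  78. 280.] wrist [558.  -3. 514.]
12 q [-0.19  0.27  1.4   0.45  1.6   1.74] err 0.0 v 0.59 tcp [612.  71. 277.] wrist [621. -43. 501.]
16 q [-0.24  0.41  1.29  0.56  1.81  1.87] err 0.0 v 0.5 tcp [622.  64. 270.] wrist [675. -84. 466.]
20 q [-0.27  0.54  1.21  0.7   1.99  2.02] err 0.0 v 0.41 tcp [630.  57. 259.] wrist [ 718. -120.  414.]
24 q [-0.3   0.65  1.17  0.85  2.13  2.19] err 0.0 v 0.45 tcp [635.  52. 247.] wrist [ 744. -150.  349.]
28 q [-0.32  0.74  1.18  1.03  2.23  2.38] err 0.0 v 0.48 tcp [636.  48. 233.] wrist [ 752. -171.  276.]
32 q [-0.34  0.81  1.23  1.23  2.28  2.57] err 0.0 v 0.49 tcp [635.  46. 218.] wrist [ 740. -181.  201.]
steps mm 3.684426685388108 deg 4.204698576771473
[[0.0055, -0.0024, 0.0026, 0.0176, 0.0295, -0.0068], [0.0056, -0.0026, 0.0022, 0.0176, 0.0295, -0.0
[... 3474 characters left out ...]
, -0.0084], [0.0023, -0.0033, -0.0058, 0.0219, 0.0277, -0.0084], [0.002, -0.0031, -0.006, 0.0219, 0.0277, -0.0084], [0.0016, -0.0029, -0.0063, 0.0219, 0.0277, -0.0084], [0.0012, -0.0026, -0.0065, 0.0219, 0.0277, -0.0084], [0.0009, -0.0024, -0.0066, 0.0219, 0.0277, -0.0084], [0.0005, -0.0021, -0.0067, 0.0219, 0.0277, -0.0084], [0.0001, -0.0018, -0.0068, 0.0219, 0.0277, -0.0084], [-0.0003, -0.0015, -0.0069, 0.0219, 0.0277, -0.0084], [-0.0007, -0.0012, -0.0069, 0.0219, 0.0277, -0.0084], [-0.0011, -0.0009, -0.0069, 0.0219, 0.0277, -0.0084], [-0.0015, -0.0006, -0.0069, 0.0219, 0.0277, -0.0084], [-0.0018, -0.0003, -0.0068, 0.0219, 0.0277, -0.0084], [-0.0022, 0.0, -0.0067, 0.0219, 0.0277, -0.0084]]
```

Call:
servo_tool([
  {"dx":0.0021,"dy":-0.002,"dz":0.0023,"ax":0.0219,"ay":0.0277,"az":-0.0084},
  {"dx":0.0022,"dy":-0.0022,"dz":0.0019,"ax":0.0219,"ay":0.0277,"az":-0.0084},
  {"dx":0.0022,"dy":-0.0024,"dz":0.0014,"ax":0.0219,"ay":0.0277,"az":-0.0084},
  {"dx":0.0023,"dy":-0.0026,"dz":0.001,"ax":0.0219,"ay":0.0277,"az":-0.0084},
  {"dx":0.0023,"dy":-0.0027,"dz":0.0005,"ax":0.0219,"ay":0.0277,"az":-0.0084},
  {"dx":0.0023,"dy":-0.0029,"dz":0.0,"ax":0.0219,"ay":0.0277,"az":-0.0084},
  {"dx":0.0022,"dy":-0.003,"dz":-0.0004,"ax":0.0219,"ay":0.0277,"az":-0.0084},
  {"dx":0.0022,"dy":-0.0031,"dz":-0.0009,"ax":0.0219,"ay":0.0277,"az":-0.0084},
])

```text
time: 37.6
position: [586.7, 79.1, 279.0]
orientation: [-2.687, 0.432, -0.215]
force: [-1.3, 0.1, -2.0]
opening: 60.8
grasp_force: 49.1
```

Call:
servo_tool([
  {"dx":0.0051,"dy":-0.0041,"dz":-0.0014,"ax":0.0219,"ay":0.0277,"az":-0.0084},
  {"dx":0.0049,"dy":-0.0042,"dz":-0.0019,"ax":0.0219,"ay":0.0277,"az":-0.0084},
  {"dx":0.0048,"dy":-0.0042,"dz":-0.0023,"ax":0.0219,"ay":0.0277,"az":-0.0084},
  {"dx":0.0046,"dy":-0.0042,"dz":-0.0028,"ax":0.0219,"ay":0.0277,"az":-0.0084},
  {"dx":0.0044,"dy":-0.0042,"dz":-0.0032,"ax":0.0219,"ay":0.0277,"az":-0.0084},
  {"dx":0.0042,"dy":-0.0041,"dz":-0.0036,"ax":0.0219,"ay":0.0277,"az":-0.0084},
  {"dx":0.0039,"dy":-0.004,"dz":-0.0041,"ax":0.0219,"ay":0.0277,"az":-0.0084},
  {"dx":0.0036,"dy":-0.0039,"dz":-0.0044,"ax":0.0219,"ay":0.0277,"az":-0.0084},
])

```text
time: 38.4
position: [604.6, 62.6, 266.8]
orientation: [-2.328, 0.721, 0.42]
force: [1.0, 0.9, -3.3]
opening: 60.7
grasp_force: 49.2
```

```bash
python3 -c "
from h import *
st()"
```

```text
t 38.4 tcp [604.6  62.6 266.8] toolz [-0.105  0.672 -0.733] toolx [ 0.797 -0.385 -0.466] grasp [598.9  98.8 227.2] q [-0.286  0.335  1.422  0.671  1.721  1.873] open 60.7 F [ 1.   0.9 -3.3]
```

Call:
servo_tool([
  {"dx":0.0033,"dy":-0.0038,"dz":-0.0068,"ax":0.0219,"ay":0.0277,"az":-0.0084},
  {"dx":0.003,"dy":-0.0036,"dz":-0.0072,"ax":0.0219,"ay":0.0277,"az":-0.0084},
  {"dx":0.0027,"dy":-0.0035,"dz":-0.0075,"ax":0.0219,"ay":0.0277,"az":-0.0084},
  {"dx":0.0023,"dy":-0.0033,"dz":-0.0078,"ax":0.0219,"ay":0.0277,"az":-0.0084},
  {"dx":0.002,"dy":-0.0031,"dz":-0.008,"ax":0.0219,"ay":0.0277,"az":-0.0084},
  {"dx":0.0016,"dy":-0.0029,"dz":-0.0083,"ax":0.0219,"ay":0.0277,"az":-0.0084},
  {"dx":0.0012,"dy":-0.0026,"dz":-0.0085,"ax":0.0219,"ay":0.0277,"az":-0.0084},
  {"dx":0.0009,"dy":-0.0024,"dz":-0.0086,"ax":0.0219,"ay":0.0277,"az":-0.0084},
])

```text
time: 39.2
position: [613.0, 50.0, 235.2]
orientation: [-1.837, 0.928, 0.96]
force: [0.7, 0.2, -2.4]
opening: 60.6
grasp_force: 49.1
```

Call:
servo_tool([
  {"dx":0.0005,"dy":-0.0021,"dz":-0.0087,"ax":0.0219,"ay":0.0277,"az":-0.0084},
  {"dx":0.0001,"dy":-0.0018,"dz":-0.0088,"ax":0.0219,"ay":0.0277,"az":-0.0084},
  {"dx":-0.0003,"dy":-0.0015,"dz":-0.0089,"ax":0.0219,"ay":0.0277,"az":-0.0084},
  {"dx":-0.0007,"dy":-0.0012,"dz":-0.0089,"ax":0.0219,"ay":0.0277,"az":-0.0084},
  {"dx":-0.0011,"dy":-0.0009,"dz":-0.0089,"ax":0.0219,"ay":0.0277,"az":-0.0084},
  {"dx":-0.0015,"dy":-0.0006,"dz":-0.0069,"ax":0.0219,"ay":0.0277,"az":-0.0084},
  {"dx":-0.0018,"dy":-0.0003,"dz":-0.0068,"ax":0.0219,"ay":0.0277,"az":-0.0084},
  {"dx":-0.0022,"dy":0.0,"dz":-0.0067,"ax":0.0219,"ay":0.0277,"az":-0.0084},
])

```text
time: 40.0
position: [609.5, 45.9, 202.9]
orientation: [-1.246, 1.054, 1.395]
force: [-0.5, -0.5, -1.5]
opening: 61.0
grasp_force: 49.1
```

Call:
servo_tool([
  {"dx":0,"dy":0.01,"dz":0,"ax":0,"ay":0,"az":0},
  {"dx":0,"dy":-0.01,"dz":0,"ax":0,"ay":0,"az":0},
  {"dx":0,"dy":0.01,"dz":0,"ax":0,"ay":0,"az":0},
  {"dx":0,"dy":-0.01,"dz":0,"ax":0,"ay":0,"az":0},
  {"dx":0,"dy":0,"dz":0,"ax":0,"ay":0,"az":0},
  {"dx":0,"dy":0,"dz":0,"ax":0,"ay":0,"az":0},
  {"dx":0,"dy":0,"dz":0,"ax":0,"ay":0,"az":0},
  {"dx":0,"dy":0,"dz":0,"ax":0,"ay":0,"az":0},
])

```text
time: 40.8
position: [609.2, 46.0, 203.4]
orientation: [-1.249, 1.053, 1.393]
force: [-0.5, -0.2, -0.8]
opening: 60.7
grasp_force: 49.1
```

```bash
python3 -c "
from h import *
st(); s,im=snap('scene','s6'); s,w=snap('wrist','w6'); s,sd=snap('side','sd6')
c=np.zeros((590,790,3),np.uint8); c[:300,:390]=cv2.resize(im[160:310,250:445],(390,300),interpolation=cv2.INTER_CUBIC); c[:300,395:785]=cv2.resize(w,(390,300)); c[300:,:390]=cv2.resize(sd[130:275,240:435],(390,290),interpolation=cv2.INTER_CUBIC); cv2.imwrite('pics/c6.png',c[:,:,::-1])"
```

```text
t 40.8 tcp [609.2  46.  203.4] toolz [-0.172  0.979  0.105] toolx [-0.022  0.103 -0.994] grasp [600.   98.9 209.1] q [-0.409  0.708  1.479  1.3    2.103  2.487] open 60.7 F [-0.5 -0.2 -0.8]
```

View pics/c6.png

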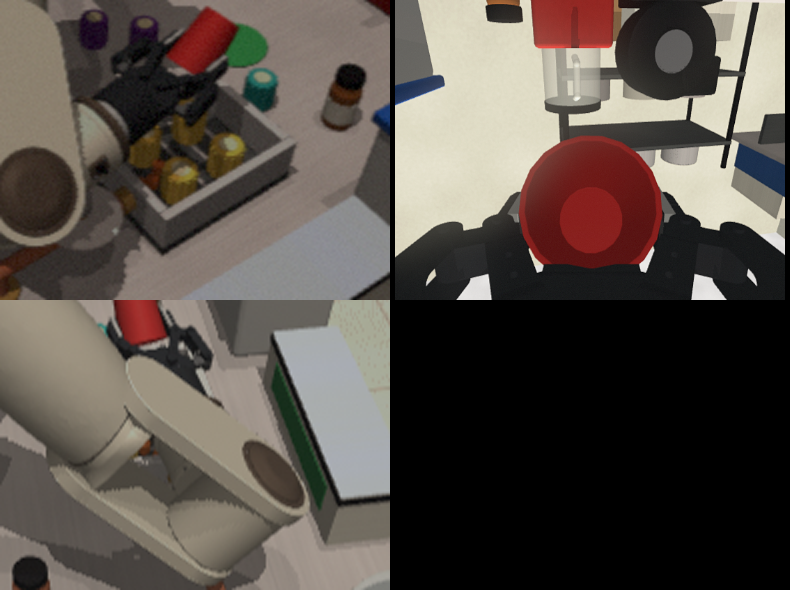

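The cup is empty in the wrist view, and orange chunks show among the corn in the pan. Next: right the cup, refine the mat centre from the first images, and plan the way there.

Run:
```python
from path import *
from h import pix2w
import cv2
for n in('scene','side'):
    im=cv2.imread(f'pics/{n}0.png'); h=cv2.cvtColor(im,cv2.COLOR_BGR2HSV); m=cv2.inRange(h,(50,120,50),(75,255,255)); 
    k,l,s_,c=cv2.connectedComponentsWithStats(m); 
    for i in range(1,k):
        if s_[i,4]>200:
            cn=max(cv2.findContours((l==i).astype(np.uint8),0,2)[0],key=len); w=np.array([pix2w(n,*q[0],4) for q in cn]); (cx,r)=cv2.minEnclosingCircle(w.astype(np.float32)); print(n,s_[i],np.round(cx,1),round(r,1))
Mg=R.from_rotvec([2.5155,-1.152,.821])
M1=R.from_euler('z',49.2,degrees=True)*Mg
rv=np.degrees((M1*R.from_matrix(M0).inv()).as_rotvec()); print(rv)
o=run([(24,rv.tolist(),[590,105,240]),(16,[0,0,30],[449,324.5,150])],4)
print(o[:24].tolist()); print(o[24:].tolist())
```

```text
model check (np.float64(3.6875049455550485e-14), 1, array([-1.04909892,  2.12399116,  0.58094125]))
scene [351 172  32  21 521] [450.9 322.3] 52.3
side [231 139  33  22 566] [442.7 320.9] 53.1
[ -88.71495764 -106.10084249   39.53123113]
4 q [-0.38  0.62  1.38  1.05  2.04  2.28] err 0.0 v 0.61 tcp [613.  49. 226.] wrist [ 680. -187.  280.]
8 q [-0.33  0.49  1.36  0.82  1.92  2.07] err 0.0 v 0.56 tcp [610.  57. 248.] wrist [ 674. -147.  380.]
12 q [-0.26  0.33  1.4   0.61  1.73  1.88] err 0.0 v 0.54 tcp [602.  68. 266.] wrist [636. -87. 461.]
16 q [-0.17  0.16  1.51  0.42  1.47  1.74] err 0.0 v 0.71 tcp [589.  82. 279.] wrist [571. -18. 509.]
20 q [-0.06 -0.    1.68  0.22  1.15  1.65] err 0.0 v 0.85 tcp [574.  94. 285.] wrist [492.  50. 518.]
24 q [ 0.07 -0.14  1.87 -0.05  0.79  1.66] err 0.0 v 0.94 tcp [558. 105. 284.] wrist [410. 104. 487.]
28 q [ 0.15 -0.17  1.94 -0.01  0.74  1.6 ] err 0.0 v 0.23 tcp [523. 156. 261.] wrist [377. 136. 464.]
32 q [ 0.25 -0.19  2.01  0.02  0.7   1.55] err 0.0 v 0.25 tcp [489. 206. 239.] wrist [346. 167. 442.]
36 q [ 0.35 -0.19  2.05  0.04  0.65  1.51] 
[... 1458 characters left out ...]
.0, 0.0156], [-0.0175, 0.0254, -0.0112, 0.0, 0.0, 0.0156], [-0.0174, 0.0254, -0.0112, 0.0, 0.0, 0.0156], [-0.0174, 0.0254, -0.0112, 0.0, 0.0, 0.0156], [-0.0173, 0.0254, -0.0112, 0.0, 0.0, 0.0156], [-0.0172, 0.0254, -0.0112, 0.0, 0.0, 0.0156], [-0.0172, 0.0254, -0.0112, 0.0, 0.0, 0.0156], [-0.0171, 0.0254, -0.0112, 0.0, 0.0, 0.0156], [-0.017, 0.0254, -0.0112, 0.0, 0.0, 0.0156], [-0.017, 0.0255, -0.0112, 0.0, 0.0, 0.0156], [-0.0169, 0.0255, -0.0112, 0.0, 0.0, 0.0156], [-0.0169, 0.0255, -0.0112, 0.0, 0.0, 0.0156], [-0.0168, 0.0255, -0.0112, 0.0, 0.0, 0.0156], [-0.0167, 0.0256, -0.0112, 0.0, 0.0, 0.0156], [-0.0167, 0.0256, -0.0112, 0.0, 0.0, 0.0156], [-0.0166, 0.0256, -0.0112, 0.0, 0.0, 0.0156]]
```

Call:
servo_tool([
  {"dx":0.0028,"dy":0.0006,"dz":0.011,"ax":-0.0308,"ay":-0.0368,"az":0.0137},
  {"dx":0.0021,"dy":0.0013,"dz":0.0112,"ax":-0.0308,"ay":-0.0368,"az":0.0137},
  {"dx":0.0014,"dy":0.0019,"dz":0.0113,"ax":-0.0308,"ay":-0.0368,"az":0.0137},
  {"dx":0.0007,"dy":0.0025,"dz":0.0114,"ax":-0.0308,"ay":-0.0368,"az":0.0137},
  {"dx":-0.0001,"dy":0.0031,"dz":0.0113,"ax":-0.0308,"ay":-0.0368,"az":0.0137},
  {"dx":-0.0008,"dy":0.0037,"dz":0.0111,"ax":-0.0308,"ay":-0.0368,"az":0.0137},
  {"dx":-0.0016,"dy":0.0042,"dz":0.0109,"ax":-0.0308,"ay":-0.0368,"az":0.0137},
  {"dx":-0.0023,"dy":0.0047,"dz":0.0106,"ax":-0.0308,"ay":-0.0368,"az":0.0137},
])

```text
time: 41.75
position: [610.4, 56.9, 248.0]
orientation: [-2.067, 0.862, 0.799]
force: [-0.3, 1.0, -1.1]
opening: 60.8
grasp_force: 49.1
```

Call:
servo_tool([
  {"dx":-0.003,"dy":0.0052,"dz":0.0101,"ax":-0.0308,"ay":-0.0368,"az":0.0137},
  {"dx":-0.0037,"dy":0.0056,"dz":0.0096,"ax":-0.0308,"ay":-0.0368,"az":0.0137},
  {"dx":-0.0044,"dy":0.0059,"dz":0.009,"ax":-0.0308,"ay":-0.0368,"az":0.0137},
  {"dx":-0.005,"dy":0.0062,"dz":0.0084,"ax":-0.0308,"ay":-0.0368,"az":0.0137},
  {"dx":-0.0056,"dy":0.0064,"dz":0.0076,"ax":-0.0308,"ay":-0.0368,"az":0.0137},
  {"dx":-0.0062,"dy":0.0066,"dz":0.0069,"ax":-0.0308,"ay":-0.0368,"az":0.0137},
  {"dx":-0.0066,"dy":0.0067,"dz":0.006,"ax":-0.0308,"ay":-0.0368,"az":0.0137},
  {"dx":-0.0071,"dy":0.0067,"dz":0.0052,"ax":-0.0308,"ay":-0.0368,"az":0.0137},
])

```text
time: 42.55
position: [589.3, 81.8, 279.5]
orientation: [-2.681, 0.513, 0.002]
force: [-0.6, -0.2, -1.3]
opening: 61.0
grasp_force: 49.0
```

Call:
servo_tool([
  {"dx":-0.0074,"dy":0.0066,"dz":0.0043,"ax":-0.0308,"ay":-0.0368,"az":0.0137},
  {"dx":-0.0077,"dy":0.0065,"dz":0.0034,"ax":-0.0308,"ay":-0.0368,"az":0.0137},
  {"dx":-0.0079,"dy":0.0063,"dz":0.0025,"ax":-0.0308,"ay":-0.0368,"az":0.0137},
  {"dx":-0.008,"dy":0.0061,"dz":0.0015,"ax":-0.0308,"ay":-0.0368,"az":0.0137},
  {"dx":-0.008,"dy":0.0058,"dz":0.0006,"ax":-0.0308,"ay":-0.0368,"az":0.0137},
  {"dx":-0.008,"dy":0.0054,"dz":-0.0002,"ax":-0.0308,"ay":-0.0368,"az":0.0137},
  {"dx":-0.0079,"dy":0.005,"dz":-0.0011,"ax":-0.0308,"ay":-0.0368,"az":0.0137},
  {"dx":-0.0077,"dy":0.0046,"dz":-0.0019,"ax":-0.0308,"ay":-0.0368,"az":0.0137},
])

```text
time: 43.35
position: [557.8, 105.1, 283.9]
orientation: [-2.984, -0.0, -0.975]
force: [0.0, -0.2, -1.8]
opening: 60.9
grasp_force: 49.0
```

Call:
servo_tool([
  {"dx":-0.0176,"dy":0.0254,"dz":-0.0112,"ax":0,"ay":0,"az":0.0156},
  {"dx":-0.0176,"dy":0.0254,"dz":-0.0112,"ax":0,"ay":0,"az":0.0156},
  {"dx":-0.0175,"dy":0.0254,"dz":-0.0112,"ax":0,"ay":0,"az":0.0156},
  {"dx":-0.0175,"dy":0.0254,"dz":-0.0112,"ax":0,"ay":0,"az":0.0156},
  {"dx":-0.0174,"dy":0.0254,"dz":-0.0112,"ax":0,"ay":0,"az":0.0156},
  {"dx":-0.0173,"dy":0.0254,"dz":-0.0112,"ax":0,"ay":0,"az":0.0156},
  {"dx":-0.0173,"dy":0.0254,"dz":-0.0112,"ax":0,"ay":0,"az":0.0156},
  {"dx":-0.0172,"dy":0.0254,"dz":-0.0112,"ax":0,"ay":0,"az":0.0156},
])

```text
time: 44.15
position: [487.8, 207.5, 238.4]
orientation: [-2.884, -0.38, -0.936]
force: [-0.6, -0.6, -2.0]
opening: 60.6
grasp_force: 49.1
```

Call:
servo_tool([
  {"dx":-0.0171,"dy":0.0255,"dz":-0.0112,"ax":0,"ay":0,"az":0.0156},
  {"dx":-0.0171,"dy":0.0255,"dz":-0.0112,"ax":0,"ay":0,"az":0.0156},
  {"dx":-0.017,"dy":0.0255,"dz":-0.0112,"ax":0,"ay":0,"az":0.0156},
  {"dx":-0.017,"dy":0.0255,"dz":-0.0112,"ax":0,"ay":0,"az":0.0156},
  {"dx":-0.0169,"dy":0.0255,"dz":-0.0112,"ax":0,"ay":0,"az":0.0156},
  {"dx":-0.0168,"dy":0.0256,"dz":-0.0112,"ax":0,"ay":0,"az":0.0156},
  {"dx":-0.0168,"dy":0.0256,"dz":-0.0112,"ax":0,"ay":0,"az":0.0156},
  {"dx":-0.0167,"dy":0.0256,"dz":-0.0112,"ax":0,"ay":0,"az":0.0156},
])

```text
time: 44.95
position: [420.1, 309.6, 193.7]
orientation: [-2.744, -0.735, -0.89]
force: [0.8, -0.3, -1.9]
opening: 61.3
grasp_force: 49.1
```

Call:
servo_tool([
  {"dx":0,"dy":0,"dz":0,"ax":0,"ay":0,"az":0},
  {"dx":0,"dy":0,"dz":0,"ax":0,"ay":0,"az":0},
  {"dx":0,"dy":0,"dz":0,"ax":0,"ay":0,"az":0},
  {"dx":0,"dy":0,"dz":0,"ax":0,"ay":0,"az":0},
  {"dx":0,"dy":0,"dz":0,"ax":0,"ay":0,"az":0},
  {"dx":0,"dy":0,"dz":0,"ax":0,"ay":0,"az":0},
  {"dx":0,"dy":0,"dz":0,"ax":0,"ay":0,"az":0},
  {"dx":0,"dy":0,"dz":0,"ax":0,"ay":0,"az":0},
])

```text
time: 45.75
position: [420.9, 308.5, 194.1]
orientation: [-2.746, -0.731, -0.891]
force: [-0.9, 1.3, -1.2]
opening: 61.1
grasp_force: 49.1
```

Run:
```python
from path import *
from h import *
st()
Mg=R.from_rotvec([2.5155,-1.152,.821]).as_matrix()
# cup axis in world: 'up' at grasp expressed in tool
print('cup up now',(M0@Mg.T@[0,0,1]).round(3))
s_,w=snap('wrist','w7'); _,im=snap('scene','s7'); _,sd=snap('side','sd7')
c=np.zeros((590,790,3),np.uint8); c[:300,:390]=cv2.resize(im[160:310,270:465],(390,300),interpolation=cv2.INTER_CUBIC); c[:300,395:785]=cv2.resize(w,(390,300)); c[300:,:390]=cv2.resize(sd[130:275,240:435],(390,290),interpolation=cv2.INTER_CUBIC); c[300:,395:785]=cv2.resize(sd[60:205,170:365],(390,290),interpolation=cv2.INTER_CUBIC); cv2.imwrite('pics/c7.png',c[:,:,::-1])
```

```text
model check (np.float64(2.867395969447023e-14), 1, array([ 0.34625752,  0.4624798 , -0.51308371]))
t 45.75 tcp [420.9 308.5 194.1] toolz [ 0.508  0.296 -0.809] toolx [0.702 0.401 0.588] grasp [448.3 324.5 150.4] q [ 0.468 -0.164  2.08   0.063  0.598  1.478] open 61.1 F [-0.9  1.3 -1.2]
cup up now [ 0.001 -0.001  1.   ]
```

View pics/c7.png

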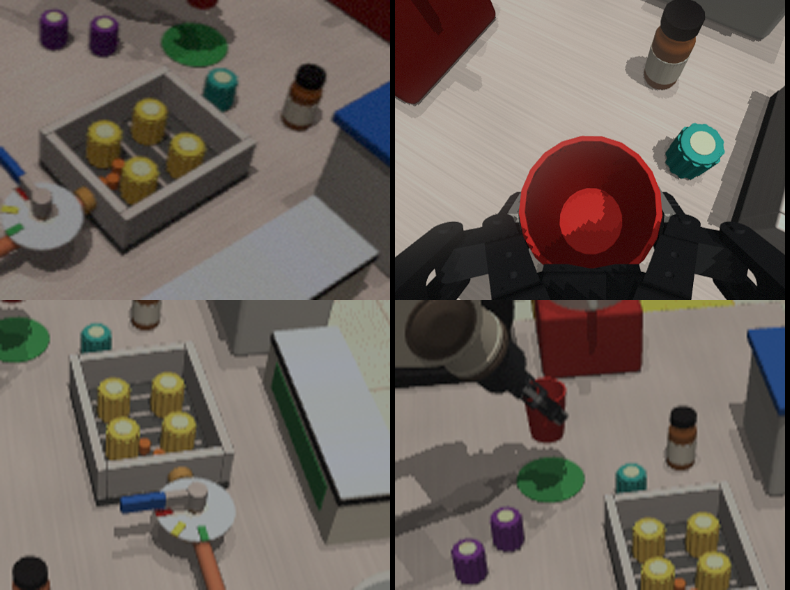

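The carrots are in the pan with none outside, and the cup is upright above the mat. Lower it.

Call:
servo_tool([
  {"dx":-0.0036,"dy":0.002,"dz":-0.03,"ax":0,"ay":0,"az":0},
  {"dx":0,"dy":0,"dz":-0.04,"ax":0,"ay":0,"az":0},
  {"dx":0,"dy":0,"dz":-0.04,"ax":0,"ay":0,"az":0},
  {"dx":0,"dy":0,"dz":-0.04,"ax":0,"ay":0,"az":0},
  {"dx":0,"dy":0,"dz":-0.02,"ax":0,"ay":0,"az":0},
  {"dx":0,"dy":0,"dz":-0.008,"ax":0,"ay":0,"az":0},
  {"dx":0,"dy":0,"dz":0,"ax":0,"ay":0,"az":0},
  {"dx":0,"dy":0,"dz":0,"ax":0,"ay":0,"az":0},
])

```text
time: 46.7
position: [419.4, 309.8, 106.0]
orientation: [-2.745, -0.731, -0.892]
force: [0.1, 0.6, -1.1]
opening: 60.7
grasp_force: 49.1
```

Call:
servo_tool([
  {"dx":0,"dy":0,"dz":-0.003,"ax":0,"ay":0,"az":0},
  {"dx":0,"dy":0,"dz":-0.002,"ax":0,"ay":0,"az":0},
  {"dx":0,"dy":0,"dz":-0.002,"ax":0,"ay":0,"az":0},
  {"dx":0,"dy":0,"dz":0,"ax":0,"ay":0,"az":0},
  {"dx":0,"dy":0,"dz":0,"ax":0,"ay":0,"az":0},
  {"dx":0,"dy":0,"dz":0,"ax":0,"ay":0,"az":0},
  {"dx":0,"dy":0,"dz":0,"ax":0,"ay":0,"az":0},
  {"dx":0,"dy":0,"dz":0,"ax":0,"ay":0,"az":0},
])

```text
time: 47.5
position: [419.0, 309.6, 101.6]
orientation: [-2.746, -0.731, -0.891]
force: [-0.5, -0.4, -1.4]
opening: 60.8
grasp_force: 49.1
```

```bash
python3 -c "
from h import *
st()"
```

```text
t 47.5 tcp [419.  309.6 101.6] toolz [ 0.508  0.296 -0.809] toolx [0.702 0.401 0.588] grasp [446.5 325.6  57.9] q [ 0.472 -0.021  2.177  0.093  0.36   1.446] open 60.8 F [-0.5 -0.4 -1.4]
```

Call:
servo_tool([
  {"dx":0,"dy":0,"dz":-0.002,"ax":0,"ay":0,"az":0},
  {"dx":0,"dy":0,"dz":-0.001,"ax":0,"ay":0,"az":0},
  {"dx":0,"dy":0,"dz":0,"ax":0,"ay":0,"az":0},
  {"dx":0,"dy":0,"dz":0,"ax":0,"ay":0,"az":0},
  {"dx":0,"dy":0,"dz":0,"ax":0,"ay":0,"az":0},
  {"dx":0,"dy":0,"dz":0,"ax":0,"ay":0,"az":0},
  {"dx":0,"dy":0,"dz":0,"ax":0,"ay":0,"az":0},
  {"dx":0,"dy":0,"dz":0,"ax":0,"ay":0,"az":0},
])

```text
time: 48.3
position: [419.5, 309.8, 100.9]
orientation: [-2.744, -0.731, -0.894]
force: [-3.3, -1.4, 9.0]
opening: 60.8
grasp_force: 48.9
```

Call:
servo_tool([
  {"dx":0,"dy":0,"dz":0.001,"ax":0,"ay":0,"az":0},
  {"dx":0,"dy":0,"dz":0,"ax":0,"ay":0,"az":0},
  {"dx":0,"dy":0,"dz":0,"ax":0,"ay":0,"az":0},
  {"dx":0,"dy":0,"dz":0,"ax":0,"ay":0,"az":0},
  {"dx":0,"dy":0,"dz":0,"ax":0,"ay":0,"az":0},
  {"dx":0,"dy":0,"dz":0,"ax":0,"ay":0,"az":0},
  {"dx":0,"dy":0,"dz":0,"ax":0,"ay":0,"az":0},
  {"dx":0,"dy":0,"dz":0,"ax":0,"ay":0,"az":0},
], claw=1)

```text
time: 49.1
position: [419.0, 309.5, 100.6]
orientation: [-2.746, -0.731, -0.891]
force: [-0.4, 0.4, 0.8]
opening: 85.3
grasp_force: 0.0
```

Call:
servo_tool([
  {"dx":0,"dy":0,"dz":0.02,"ax":0,"ay":0,"az":0},
  {"dx":0,"dy":0,"dz":0.03,"ax":0,"ay":0,"az":0},
  {"dx":0,"dy":0,"dz":0.04,"ax":0,"ay":0,"az":0},
  {"dx":0,"dy":0,"dz":0.06,"ax":0,"ay":0,"az":0},
  {"dx":0,"dy":0,"dz":0.06,"ax":0,"ay":0,"az":0},
  {"dx":0,"dy":0,"dz":0.06,"ax":0,"ay":0,"az":0},
  {"dx":0,"dy":0,"dz":0.05,"ax":0,"ay":0,"az":0},
  {"dx":0,"dy":0,"dz":0,"ax":0,"ay":0,"az":0},
])

```text
time: 49.9
position: [419.7, 309.9, 265.4]
orientation: [-2.742, -0.73, -0.899]
force: [0.3, 0.4, -0.2]
opening: 85.5
grasp_force: 0.0
```

Run:
```python
from path import *
from h import *
st(); _,w=snap('wrist','w8')
h=cv2.cvtColor(w,cv2.COLOR_RGB2HSV)
for nm,m,z in (('red',cv2.inRange(h,(0,140,40),(8,255,255))|cv2.inRange(h,(172,140,40),(180,255,255)),80),('green',cv2.inRange(h,(50,120,40),(75,255,255)),4)):
    k,l,s_,c=cv2.connectedComponentsWithStats(m)
    for i in range(1,k):
        if s_[i,4]>400: print(nm,s_[i],pix2w('wrist',*c[i],z,s).round(1))
# plan to valve: tool down, tool x along yaw 46.8-90?  grasp lever (shut): tool yaw 1.8
yaw=np.radians(-1.3); Mt=np.array([[np.cos(yaw),np.sin(yaw),0],[np.sin(yaw),-np.cos(yaw),0],[0,0,-1]])
rv=np.degrees(R.from_matrix(Mt@M0.T).as_rotvec()); print(rv)
o=run([(24,rv.tolist(),[568.5,-106.5,190])],6); print(o[::6].tolist(),o.sum(0)[:3]*500)
```

```text
model check (np.float64(3.208580706114041e-14), 1, array([ 0.52841135,  0.55323147, -0.20918604]))
t 49.9 tcp [419.7 309.9 265.4] toolz [ 0.513  0.298 -0.805] toolx [0.699 0.399 0.593] grasp [447.4 326.  222. ] q [ 0.473 -0.237  1.987  0.047  0.758  1.499] open 85.5 F [ 0.3  0.4 -0.2]
red [    0     0   163   169 17891] [537.6 605.7]
red [ 239  279   86   90 6045] [444.1 325.1]
green [ 225  269  116  107 3744] [446.5 325. ]
[ -9.30964172  35.62157578 -30.07051037]
6 q [ 0.22 -0.23  1.94  0.13  0.96  1.36] err 0.0 v 0.41 tcp [455. 207. 262.] wrist [351. 156. 485.]
12 q [-0.01 -0.14  1.85  0.13  1.14  1.28] err 0.0 v 0.34 tcp [492. 103. 257.] wrist [419.  73. 496.]
18 q [-0.19  0.    1.71  0.08  1.29  1.26] err 0.0 v 0.27 tcp [530.  -1. 251.] wrist [492. -14. 500.]
24 q [-0.32  0.18  1.52  0.    1.44  1.27] err 0.0 v 0.35 tcp [ 568. -107.  244.] wrist [ 568. -107.  496.]
[[0.0117, -0.0343, -0.001, -0.0032, 0.0124, -0.0104], [0.0121, -0.0344, -0.0014, -0.0032, 0.0124, -0.0104], [0.0125, -0.0347, -0.0018, -0.0032, 0.0124, -0.0104], [0.0127, -0.035, -0.0022, -0.0032, 0.0124, -0.0104]] [ 148.75 -416.4   -21.4 ]
```

Call:
servo_tool([
  {"dx":0.0124,"dy":-0.0347,"dz":-0.0018,"ax":-0.0032,"ay":0.0124,"az":-0.0094},
  {"dx":0.0124,"dy":-0.0347,"dz":-0.0018,"ax":-0.0032,"ay":0.0124,"az":-0.0094},
  {"dx":0.0124,"dy":-0.0347,"dz":-0.0018,"ax":-0.0032,"ay":0.0124,"az":-0.0094},
  {"dx":0.0124,"dy":-0.0347,"dz":-0.0018,"ax":-0.0032,"ay":0.0124,"az":-0.0094},
  {"dx":0.0124,"dy":-0.0347,"dz":-0.0018,"ax":-0.0032,"ay":0.0124,"az":-0.0094},
  {"dx":0.0124,"dy":-0.0347,"dz":-0.0018,"ax":-0.0032,"ay":0.0124,"az":-0.0094},
  {"dx":0.0124,"dy":-0.0347,"dz":-0.0018,"ax":-0.0032,"ay":0.0124,"az":-0.0094},
  {"dx":0.0124,"dy":-0.0347,"dz":-0.0018,"ax":-0.0032,"ay":0.0124,"az":-0.0094},
], claw=0.6)

```text
time: 50.75
position: [468.4, 169.9, 252.6]
orientation: [-2.919, -0.514, -0.603]
force: [-0.1, 0.4, -0.7]
opening: 50.7
grasp_force: 0.0
```

Call:
servo_tool([
  {"dx":0.0124,"dy":-0.0347,"dz":-0.0018,"ax":-0.0032,"ay":0.0124,"az":-0.0094},
  {"dx":0.0124,"dy":-0.0347,"dz":-0.0018,"ax":-0.0032,"ay":0.0124,"az":-0.0094},
  {"dx":0.0124,"dy":-0.0347,"dz":-0.0018,"ax":-0.0032,"ay":0.0124,"az":-0.0094},
  {"dx":0.0124,"dy":-0.0347,"dz":-0.0018,"ax":-0.0032,"ay":0.0124,"az":-0.0094},
  {"dx":0.0124,"dy":-0.0347,"dz":-0.0018,"ax":-0.0032,"ay":0.0124,"az":-0.0094},
  {"dx":0.0124,"dy":-0.0347,"dz":-0.0018,"ax":-0.0032,"ay":0.0124,"az":-0.0094},
  {"dx":0.0124,"dy":-0.0347,"dz":-0.0018,"ax":-0.0032,"ay":0.0124,"az":-0.0094},
  {"dx":0.0124,"dy":-0.0347,"dz":-0.0018,"ax":-0.0032,"ay":0.0124,"az":-0.0094},
])

```text
time: 51.55
position: [518.3, 30.9, 245.7]
orientation: [-3.046, -0.282, -0.3]
force: [-0.0, 0.6, -0.6]
opening: 51.7
grasp_force: 0.0
```

Call:
servo_tool([
  {"dx":0.0124,"dy":-0.0347,"dz":-0.0018,"ax":-0.0032,"ay":0.0124,"az":-0.0094},
  {"dx":0.0124,"dy":-0.0347,"dz":-0.0018,"ax":-0.0032,"ay":0.0124,"az":-0.0094},
  {"dx":0.0124,"dy":-0.0347,"dz":-0.0018,"ax":-0.0032,"ay":0.0124,"az":-0.0094},
  {"dx":0.0124,"dy":-0.0347,"dz":-0.0018,"ax":-0.0032,"ay":0.0124,"az":-0.0094},
  {"dx":0.0124,"dy":-0.0347,"dz":-0.0018,"ax":-0.0032,"ay":0.0124,"az":-0.0094},
  {"dx":0.0124,"dy":-0.0347,"dz":-0.0018,"ax":-0.0032,"ay":0.0124,"az":-0.0094},
  {"dx":0.0124,"dy":-0.0347,"dz":-0.0018,"ax":-0.0032,"ay":0.0124,"az":-0.0094},
  {"dx":0.0124,"dy":-0.0347,"dz":-0.0018,"ax":-0.0032,"ay":0.0124,"az":-0.0094},
])

```text
time: 52.35
position: [568.3, -108.3, 238.8]
orientation: [-3.124, -0.037, 0.018]
force: [0.0, 0.7, 0.7]
opening: 50.9
grasp_force: 0.0
```

Call:
servo_tool([
  {"dx":0,"dy":0,"dz":0,"ax":0,"ay":0,"az":0},
  {"dx":0,"dy":0,"dz":0,"ax":0,"ay":0,"az":0},
  {"dx":0,"dy":0,"dz":0,"ax":0,"ay":0,"az":0},
  {"dx":0,"dy":0,"dz":0,"ax":0,"ay":0,"az":0},
  {"dx":0,"dy":0,"dz":0,"ax":0,"ay":0,"az":0},
  {"dx":0,"dy":0,"dz":0,"ax":0,"ay":0,"az":0},
  {"dx":0,"dy":0,"dz":0,"ax":0,"ay":0,"az":0},
  {"dx":0,"dy":0,"dz":0,"ax":0,"ay":0,"az":0},
])

```text
time: 53.15
position: [567.8, -106.8, 239.1]
orientation: [-3.123, -0.04, 0.014]
force: [-0.1, 0.2, 0.0]
opening: 51.2
grasp_force: 0.0
```

Run:
```python
from path import *
from h import *
st(); s_,w=snap('wrist','w9'); h=cv2.cvtColor(w,cv2.COLOR_RGB2HSV); m=cv2.inRange(h,(100,120,40),(125,255,255))
k,l,t,c=cv2.connectedComponentsWithStats(m)
for i in range(1,k):
    if t[i,4]>200: print('blue',t[i],pix2w('wrist',*c[i],105,s_).round(1))
yaw=np.radians(1.8); Mt=np.array([[np.cos(yaw),np.sin(yaw),0],[np.sin(yaw),-np.cos(yaw),0],[0,0,-1]])
print('corr deg',np.degrees(R.from_matrix(Mt@M0.T).as_rotvec()).round(2))
```

```text
model check (np.float64(1.126270913649231e-14), 1, array([-0.18621334,  0.29781581, -0.45336159]))
t 53.15 tcp [ 567.8 -106.8  239.1] toolz [-0.009  0.018 -1.   ] toolx [ 1.     0.026 -0.009] grasp [ 567.3 -105.8  185.1] q [-0.325  0.192  1.52   0.014  1.443  1.218] open 51.2 F [-0.1  0.2  0. ]
blue [278 168  19  40 696] [ 589.9 -107.3]
blue [279 209  19  51 768] [ 558.9 -108.7]
corr deg [-1.03 -0.53  0.34]
```

Call:
servo_tool([
  {"dx":0.001,"dy":0,"dz":-0.03,"ax":-0.0086,"ay":-0.0044,"az":0.0028},
  {"dx":0,"dy":0,"dz":-0.04,"ax":0,"ay":0,"az":0},
  {"dx":0,"dy":0,"dz":-0.04,"ax":0,"ay":0,"az":0},
  {"dx":0,"dy":0,"dz":-0.04,"ax":0,"ay":0,"az":0},
  {"dx":0,"dy":0,"dz":-0.02,"ax":0,"ay":0,"az":0},
  {"dx":0,"dy":0,"dz":-0.009,"ax":0,"ay":0,"az":0},
  {"dx":0,"dy":0,"dz":0,"ax":0,"ay":0,"az":0},
  {"dx":0,"dy":0,"dz":0,"ax":0,"ay":0,"az":0},
])

```text
time: 54.0
position: [568.7, -106.9, 150.3]
orientation: [3.141, 0.049, 0.001]
force: [-0.4, 0.4, -0.2]
opening: 51.3
grasp_force: 0.0
```

Call:
servo_tool([
  {"dx":0,"dy":0,"dz":0,"ax":0,"ay":0,"az":0},
  {"dx":0,"dy":0,"dz":0,"ax":0,"ay":0,"az":0},
  {"dx":0,"dy":0,"dz":0,"ax":0,"ay":0,"az":0},
  {"dx":0,"dy":0,"dz":0,"ax":0,"ay":0,"az":0},
  {"dx":0,"dy":0,"dz":0,"ax":0,"ay":0,"az":0},
  {"dx":0,"dy":0,"dz":0,"ax":0,"ay":0,"az":0},
  {"dx":0,"dy":0,"dz":0,"ax":0,"ay":0,"az":0},
  {"dx":0,"dy":0,"dz":0,"ax":0,"ay":0,"az":0},
], claw=0, grip_force=25)

```text
time: 54.8
position: [568.5, -107.4, 150.0]
orientation: [3.14, 0.049, 0.001]
force: [-1.3, -5.4, 3.0]
opening: 11.7
grasp_force: 31.3
```

Run:
```python
from h import *
st()
t=np.radians(np.linspace(181.8,226.8,10)); p=np.c_[643+75*np.cos(t),-104+75*np.sin(t)]
print((np.diff(p,axis=0)/500).round(4).tolist(),5/120, p[-1])
```

```text
t 54.8 tcp [ 568.5 -107.4  150. ] toolz [ 0.001 -0.001 -1.   ] toolx [1.    0.031 0.001] grasp [ 568.5 -107.5   96. ] q [-3.200e-01  2.560e-01  1.632e+00 -1.000e-03  1.253e+00  1.220e+00] open 11.7 F [-1.3 -5.4  3. ]
[[0.001, -0.013], [0.0021, -0.0129], [0.0032, -0.0127], [0.0043, -0.0124], [0.0054, -0.0119], [0.0064, -0.0114], [0.0074, -0.0108], [0.0083, -0.0101], [0.0091, -0.0094]] 0.041666666666666664 [ 591.65896706 -158.67264706]
```

Call:
servo_tool([
  {"dx":0.001,"dy":-0.013,"dz":0,"ax":0,"ay":0,"az":0.0417},
  {"dx":0.0021,"dy":-0.0129,"dz":0,"ax":0,"ay":0,"az":0.0417},
  {"dx":0.0032,"dy":-0.0127,"dz":0,"ax":0,"ay":0,"az":0.0417},
  {"dx":0.0043,"dy":-0.0124,"dz":0,"ax":0,"ay":0,"az":0.0417},
  {"dx":0.0054,"dy":-0.0119,"dz":0,"ax":0,"ay":0,"az":0.0417},
  {"dx":0.0064,"dy":-0.0114,"dz":0,"ax":0,"ay":0,"az":0.0417},
  {"dx":0.0074,"dy":-0.0108,"dz":0,"ax":0,"ay":0,"az":0.0417},
  {"dx":0.0083,"dy":-0.0101,"dz":0,"ax":0,"ay":0,"az":0.0417},
])

```text
time: 55.6
position: [587.6, -154.9, 150.0]
orientation: [2.932, 1.126, 0.0]
force: [0.2, -0.2, 3.7]
opening: 11.3
grasp_force: 31.4
```

Call:
servo_tool([
  {"dx":0.0091,"dy":-0.0094,"dz":0,"ax":0,"ay":0,"az":0.0417},
  {"dx":0,"dy":0,"dz":0,"ax":0,"ay":0,"az":0},
  {"dx":0,"dy":0,"dz":0,"ax":0,"ay":0,"az":0},
  {"dx":0,"dy":0,"dz":0,"ax":0,"ay":0,"az":0},
  {"dx":0,"dy":0,"dz":0,"ax":0,"ay":0,"az":0},
  {"dx":0,"dy":0,"dz":0,"ax":0,"ay":0,"az":0},
  {"dx":0,"dy":0,"dz":0,"ax":0,"ay":0,"az":0},
  {"dx":0,"dy":0,"dz":0,"ax":0,"ay":0,"az":0},
])

```text
time: 56.4
position: [591.9, -159.3, 150.0]
orientation: [2.883, 1.245, 0.0]
force: [-0.9, -3.6, 6.4]
opening: 11.4
grasp_force: 31.7
```

Run:
```python
from h import *
st(); p=manip.sense()['position']; print('lever angle',np.degrees(np.arctan2(p[1]+104,p[0]-643))%360-181.8)
```

```text
t 56.4 tcp [ 591.9 -159.3  150. ] toolz [ 0.001 -0.001 -1.   ] toolx [ 0.686  0.728 -0.   ] grasp [ 592.  -159.3   96. ] q [-3.880e-01  3.220e-01  1.546e+00 -1.000e-03  1.273e+00  3.680e-01] open 11.4 F [-0.9 -3.6  6.4]
lever angle 45.483183040113374
```

Lever is at about 45°. Release, lift clear and check.

Call:
servo_tool([
  {"dx":0,"dy":0,"dz":0,"ax":0,"ay":0,"az":0},
  {"dx":0,"dy":0,"dz":0,"ax":0,"ay":0,"az":0},
  {"dx":0,"dy":0,"dz":0,"ax":0,"ay":0,"az":0},
  {"dx":0,"dy":0,"dz":0,"ax":0,"ay":0,"az":0},
  {"dx":0,"dy":0,"dz":0,"ax":0,"ay":0,"az":0},
  {"dx":0,"dy":0,"dz":0.03,"ax":0,"ay":0,"az":0},
  {"dx":0,"dy":0,"dz":0.06,"ax":0,"ay":0,"az":0},
  {"dx":0,"dy":0,"dz":0.08,"ax":0,"ay":0,"az":0},
], claw=0.6)

```text
time: 57.2
position: [591.4, -159.0, 235.2]
orientation: [-2.882, -1.248, 0.003]
force: [0.9, 0.6, -0.6]
opening: 51.4
grasp_force: 0.0
```

Call:
servo_tool([
  {"dx":-0.04,"dy":-0.02,"dz":0.08,"ax":0,"ay":0,"az":0},
  {"dx":-0.04,"dy":-0.02,"dz":0.08,"ax":0,"ay":0,"az":0},
  {"dx":-0.06,"dy":-0.02,"dz":0.04,"ax":0,"ay":0,"az":0},
  {"dx":-0.06,"dy":-0.02,"dz":0,"ax":0,"ay":0,"az":0},
  {"dx":-0.06,"dy":-0.02,"dz":0,"ax":0,"ay":0,"az":0},
  {"dx":0,"dy":0,"dz":0,"ax":0,"ay":0,"az":0},
  {"dx":0,"dy":0,"dz":0,"ax":0,"ay":0,"az":0},
  {"dx":0,"dy":0,"dz":0,"ax":0,"ay":0,"az":0},
])

```text
time: 58.0
position: [462.4, -209.0, 335.0]
orientation: [2.882, 1.248, 0.001]
force: [-0.1, -0.9, -0.4]
opening: 51.4
grasp_force: 0.0
```

Run:
```python
from h import *
st(); s_,im=snap('scene','s10'); _,sd=snap('side','sd10'); _,w=snap('wrist','w10')
c=np.zeros((590,795,3),np.uint8); c[:330,:]=cv2.resize(im[155:375,150:455],(795,573),interpolation=cv2.INTER_CUBIC)[:330]
c[330:,:]=cv2.resize(sd[120:340,190:450],(795,673),interpolation=cv2.INTER_CUBIC)[:260]
a=cv2.resize(im[150:370,150:450],(400,293),interpolation=cv2.INTER_CUBIC)
c=np.zeros((590,795,3),np.uint8)
c[:295,:395]=cv2.resize(im[160:360,200:468],(395,295),interpolation=cv2.INTER_CUBIC)
c[:295,400:]=cv2.resize(sd[120:340,180:475],(395,295),interpolation=cv2.INTER_CUBIC)
c[295:,:395]=cv2.resize(sd[190:300,280:427],(395,295),interpolation=cv2.INTER_CUBIC)
c[295:,400:]=cv2.resize(im[165:265,300:434],(395,295),interpolation=cv2.INTER_CUBIC)
cv2.imwrite('pics/c10.png',c[:,:,::-1])
```

```text
t 58.0 tcp [ 462.4 -209.   335. ] toolz [ 0.001 -0.    -1.   ] toolx [0.684 0.729 0.   ] grasp [ 462.4 -209.   281. ] q [-0.576 -0.     1.537  0.     1.605  0.177] open 51.4 F [-0.1 -0.9 -0.4]
```

View pics/c10.png

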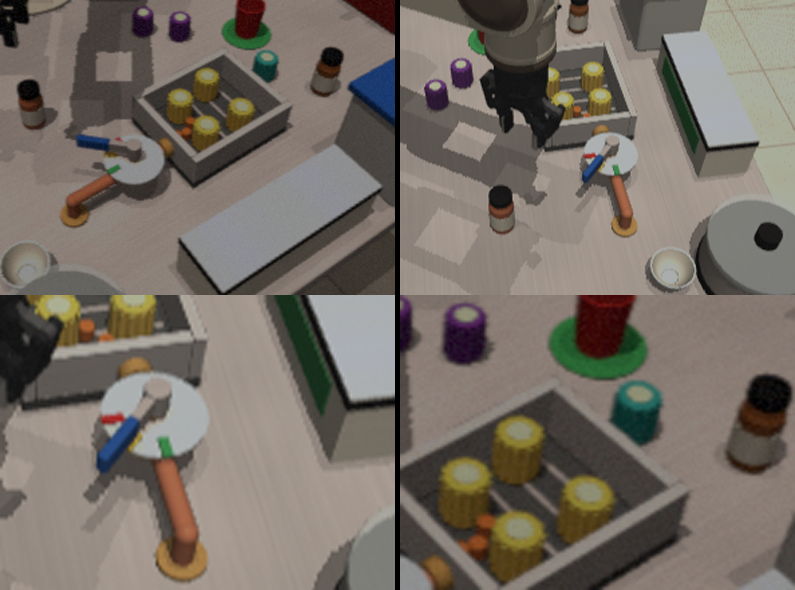

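The lever covers the yellow mark. All four corn and the carrots are in the pan, the cup stands on the mat, and the jars and ramekin have not moved. Handing in.

```bash
python3 -c "
from plant import manip
print(manip.finish_job())"
```

```text
the job is handed in; nothing more can be done
None
```

I handed the job in at about 58 s: valve shut first, all four corn and the carrots I could see in the pan, lever at half open on the yellow mark, the empty cup upright on the mat, and the jars and ramekin untouched; no verdict came back.

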